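# Weigh a respirator filter canister on the spring balance

## Robot

A 6-joint arm with a two-finger parallel gripper is mounted at the origin on the work surface. World frame = base frame: x ahead of the robot, y to its left, z up, the work surface at z = 0. Lengths are in m, angles in degrees, forces in N, time in s.
With the tool pointing down it reaches from about 0.4 to 0.825 m from the base axis. Payload 7 kg.
Tool frame: the origin (TCP) lies at the very end of the fingers, on their centre line; the grasp point (between the pads) lies 19 mm behind it; x points along the fingers, y is the direction in which the jaws open and shut, and the axes are right-handed (so a half turn about x gives the same grasp; the last joint's range is limited). The gripper opens to 88 mm and grips with 3 to 60 N. Pads are 19 mm wide; open, the fingers measure 130 mm over their backs; the gripper's body (78 mm by 193 mm) begins 47 mm behind the grasp point.
Start: joints at [82.397, 20.546, 0.682, 0, -70.136, -16.507], TCP at [0.276, 0.616, 0.227] pointing down, gripper open.
Joint ranges: [-176.03, 176.03], [-82.01, 121.73], [-58.28, 71.71], [-173.87, 95.51], [-174.79, -0.11], [-173.66, 173.66]. Speed limits (degrees/s): [136.94, 136.94, 172.46, 180, 180, 180].

## Interface

Orientations are given as [roll, pitch, yaw] about the fixed x, y, z axes, in that order (R = Rz(yaw) Ry(pitch) Rx(roll)).
In Python, from plant import monitor, eyes, ticket gives the robot as it stands. The module is installed in compiled form; this text tells all that it offers.
- The arm moves only by the shell command python3 -m crank 'ROWS'. ROWS is JSON, a list of rows, each an object with "linear": the shift along the world's x, y, z in units of 60 mm (1.0 is 60 mm), a list of three; "rot": the turn, a rotation vector about the world's x, y, z in units of 5 degrees (1.0 is 5 degrees), a list of three; "hand": the opening, from 0 (shut) to 1 (fully open). In form: [{"linear": [tx, ty, tz], "rot": [ax, ay, az], "hand": hand}, ...]. A call has 1 to 20 rows; each row shifts and turns the pose as measured when the row begins; what a row does not reach is not made up. A row lasts 1/8 s, in which the tool goes at most 62.5 mm and 10.7 degrees, less where a joint would pass 70% of its speed; a pose out of reach is approached as far as the arm can. A call is refused whole if a number of a shift passes 1 or a number of a turn 1, either way. A call with a gripper value outside its range is refused whole. The fingers move at their own pace and stop on an object; the grip force is fixed at half the most. Time passes only in rows, so rows that do not move let the fingers close. It gives the time, the measured TCP pose, the force and the opening at its end, in the units of the state.
- monitor.get_obs(): the state, without advancing time (a new reading comes with each control period).
- eyes.snapshot(name): name is "scene" or "top" or "wrist"; returns a dict with "image" (384x512x3 uint8, red, green, blue), "depth" (384x512 float32, m along the optical axis (not along the pixel's ray), 0 where there is no reading), "K" (3x3 intrinsics, pixels), "camera_from_world" (4x4, takes a point from world to camera coordinates); the wrist camera has in their place "hand_eye" (4x4, takes a point from camera to tool coordinates, whose origin is the TCP and whose axes are the tool frame's). Camera axes: x right, y up, looking along -z (the intrinsics and any distortion apply to the point x, -y, -z); pixel columns grow to the right and rows downward; lengths in m; the calibration is good to about 2 mm. A picture is of the moment at which its call begins: read the wrist's pose just before it.
- ticket.close_job(): hands the job in, once; it reports no verdict.
The state is a dict: "clock": time; "joint_pos": joint angles; "qvel": joint speeds; "tau": joint torques, N m; "tool_pos": TCP position; "orientation": TCP orientation; "force": force on the tool from outside, world axes, zero at the start; "moment": the same for the moment, N m; "opening": finger opening in m.
Only numpy, scipy, OpenCV 4.12 (cv2) and the standard library are available. Lean on these libraries where they do the work, as an engineer would, in place of code of your own. Each camera call takes 0.05 s, during which the arm holds its last target.

## Task

Weigh the filter canister: lift the weighing pan with the canister standing in it (the pan has a black side grip), hang its wire bail in the hook of the spring balance, and let it down slowly until the balance carries the whole load and the pointer has settled, then let go. Do not jerk the balance, push against it or let the load bounce on it; keep the canister in the pan, leave the pan hanging free and still, and leave the other things on the bench alone.

Things in the scene. Friction and masses are not known exactly. Their poses are not given: they have to be found in the camera images.
- stand: grey laboratory stand with the spring balance, fixed. Origin: on the bench below the hook seat; z up, hook opens to -x. Base plate 12 mm thick, 130 mm wide, x from -50 to +160 mm; upright 12 mm rod at x = 135 mm, 617 mm high; cross arm at 575 mm; flat aluminium balance case 22 x 46 mm over the hook, 355 to 555 mm high, white graduated face on both sides
- hook_seat (a point): bottom of the hook's bowl, where the centre of the bail wire rests; 275 mm up unloaded, goes down with the hook. Hook of 6 mm wire in the stand's x-z plane: tip 29 mm above the seat at x = -26 mm, back on the +x side, shank straight above the seat from 59 mm up. A bail goes in over the tip (wire centre 36 to 50 mm above the seat), along +x to over the seat, then down
- hook (a joint): downward travel of hook and black pointer, m: 0 unloaded, 0.10 at its end stop. Lightly damped spring, 55 N/m: 1 N of load moves it 18 mm. A delicate instrument: the pointer must never travel faster than 0.08 m/s, nor beyond 0.09, nor the hook be forced with more than 12 N
- pan: steel weighing pan: round dish, 100 mm outside diameter, 18 mm high, 5 mm wire bail over it in the pan's y-z plane, side grip to its -x. Origin: centre of its underside; z up. 120 g; with the canister (unknown mass) 190 to 450 g, mass centre nearly below the bail top. Bail half width 56 mm up to 115 mm height, 16 mm at 150, 10 mm at 162, closing at the top at 168 mm
- bail_top (a point): centre of the wire at the top of the bail, where the hook takes it: 168 mm above the pan's underside, in the middle; the bail wire there runs along the pan's y
- pan_grip (a point): centre of the pan's black plastic side grip, a bar 56 mm long (pan's x), 13 mm wide (pan's y), 22 mm high; 94 mm to the pan's -x from the middle and 55 mm above its underside. It is free below and on both sides; the load hangs 94 mm off it, so it needs a firm grip
- canister: grey filter canister, 82 mm diameter, 53 mm high, with a screw spigot 41 mm wide that rises to 67 mm; stands loose in the pan's dish (inside diameter about 86 mm). Origin: centre of its underside; z is up
- spare_canister: bystander: another canister of the same kind standing on the bench; leave it alone. Origin: centre of its underside
- half_mask: bystander: black half mask with two grey filters, about 120 x 180 x 75 mm, lying on the bench; leave it alone. Origin: centre of its underside
- beaker: bystander: empty glass beaker, 90 mm diameter, 110 mm high; leave it alone. Origin: centre of its underside
- brush: bystander: brush 170 mm long lying on the bench; leave it alone
Mind the look-alikes: they are no part of the job. What is shaped like the canister but blue or green is not meant.

How it is judged (in metres and radians):
On the way, in this order (a step that is already met when the one before it is completed fails the run):
1. the pan is lifted clear of the bench in the fingers (height (world z) of pan above 0.03 m and contact force between the fingers and pan above 1 N), for 0.1 s.
2. the bail lies in the hook and the balance takes load while the pan is still held (distance between bail_top and hook_seat below 0.015 m and value of joint hook above 0.01 m and contact force between the fingers and pan above 1 N), for 0.1 s.
At the end, for the whole second after the job is handed in: bail top within 15 mm of the hook seat, pointer still (under 15 mm/s) between 25 and 85 mm, pan hanging over 20 mm above the bench, within 10 degrees of level, slower than 60 mm/s, canister in the pan (within 15 mm of its origin, 14 degrees of upright) (distance between bail_top and hook_seat below 0.015 m and value of joint hook between 0.025 and 0.085 m and velocity of joint hook between -0.015 and 0.015 m/s and height (world z) of pan above 0.02 m and angle between pan's own z axis and vertical below 0.17 rad and linear speed of pan below 0.06 m/s and distance between canister and pan below 0.015 m and angle between canister's own z axis and vertical below 0.25 rad); the robot touches nothing.
It fails at once if the pointer travels faster than 0.08 m/s, down or up (load dropped, snatched or let go under tension) (velocity of joint hook above 0.08 m/s or velocity of joint hook below -0.08 m/s).
It fails at once if the balance is pulled beyond 90 mm of its scale or its hook is forced with more than 12 N (value of joint hook above 0.09 m or contact force between hook and anything else above 12 N).
It fails at once if the robot pushes the balance or its stand with more than 5 N (contact force between any of the arm, the fingers and stand above 5 N).
It fails at once if the canister tips over or leaves the pan (angle between canister's own z axis and vertical above 0.6 rad or distance between canister and pan above 0.04 m).
It fails at once if a bystander is moved (distance of any of spare_canister, half_mask, beaker, brush from where it was at the start of the episode above 0.02 m).
It also fails if it takes over 61 s, if anything falls off the work surface, if the arm or the gripper's body presses on something with over 40 N, if the wrist force passes 120 N, or if a joint passes its speed limit or range.

## Working session

There is one attempt and no reset: what is moved stays moved. The work goes in short steps, Python scripts to look and compute and a shell command to move; the robot and the scene stay as the last step left them, time stands still between calls to the robot, and variables do not carry over. Pictures are saved under pics/ and viewed, and the job is handed in when it is done.

```bash
mkdir -p pics
python3 - <<'E'
from plant import monitor, eyes
import cv2,numpy as np
print(monitor.get_obs())
for n in ["scene","top","wrist"]:
    s=eyes.snapshot(n); cv2.imwrite(f"pics/{n}0.png",s["image"][:,:,::-1]); np.savez(f"{n}0.npz",**s)
    print(n,s["K"].tolist(), (s["camera_from_world"] if n!="wrist" else s["hand_eye"]).round(3).tolist())
    print([k for k in s])
E
```

```text
{'clock': 0.0, 'joint_pos': array([ 8.23968651e+01,  2.05917199e+01,  6.33742493e-01, -2.13749754e-02,
       -7.01376929e+01, -1.65065725e+01]), 'qvel': array([-0.05166253,  0.10689267, -0.08592864,  0.05060995, -0.07647564,
       -0.04205512]), 'tau': array([ 7.74443815e-04, -5.82715023e+01,  2.93069440e+01,  6.99770004e+00,
        7.04184640e-03, -1.57168733e-04]), 'tool_pos': array([0.27554603, 0.61564346, 0.22561531]), 'orientation': array([  94.64665409,   89.90224158, -109.47033249]), 'force': array([-0.33494909, -0.96780966,  0.44094497]), 'moment': array([0.01605221, 0.00130671, 0.00581033]), 'opening': 0.08770269559268107}
scene [[356.97517556961384, 0.0, 260.3253228787122], [0.0, 356.97517556961384, 194.54905817098012], [0.0, 0.0, 1.0]] [[-0.509, 0.86, 0.015, 0.281], [-0.503, -0.312, 0.806, 0.14], [0.698, 0.403, 0.592, -1.469], [0.0, 0.0, 0.0, 1.0]]
['image', 'depth', 'K', 'camera_from_world']
top [[386.3061811944185, 0.0, 253.78611955694404], [0.0, 386.3061811944185, 189.80875705214805], [0.0, 0.0, 1.0]] [[-0.029, -0.999, -0.015, 0.015], [0.987, -0.031, 0.159, -0.596], [-0.16, -0.011, 0.987, -1.123], [0.0, 0.0, 0.0, 1.0]]
['image', 'depth', 'K', 'camera_from_world']
wrist [[317.8189523046849, 0.0, 255.3017831733818], [0.0, 317.8189523046849, 191.20934005904593], [0.0, 0.0, 1.0]] [[-0.002, 0.298, -0.954, -0.158], [1.0, 0.001, -0.001, 0.001], [0.0, -0.954, -0.298, -0.081], [0.0, 0.0, 0.0, 1.0]]
['image', 'depth', 'K', 'hand_eye']
```

View pics/scene0.png

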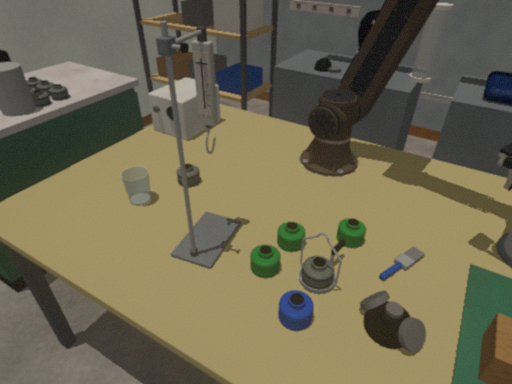

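View pics/top0.png

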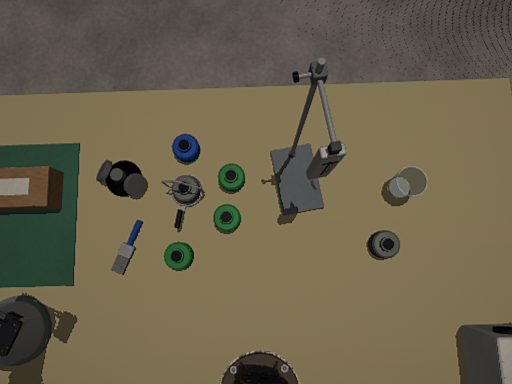

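View pics/wrist0.png

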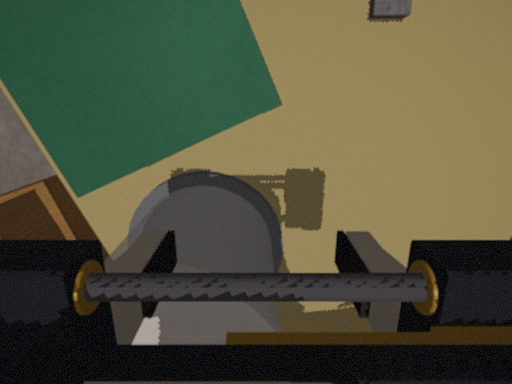

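The grey canister in the pan is at about (186,190) in the top view, with its black grip at (180,219). The look-alikes are blue (186,147) and green (231,178), (226,218) and (178,256). The spare is at (385,244), with no bail. Next, enlarged crops and measurements.

```bash
cat > h.py <<'E'
import numpy as np,cv2
from scipy.spatial.transform import Rotation as R
def load(n): 
    return dict(np.load(n))
def px2w(s,u,v,d=None,T=None):
    K=s["K"]; 
    if d is None: d=s["depth"][int(round(v)),int(round(u))]
    c=np.array([(u-K[0,2])/K[0,0]*d,-(v-K[1,2])/K[1,1]*d,-d,1])
    M=np.linalg.inv(s["camera_from_world"]) if T is None else T
    return (M@c)[:3]
def atz(s,u,v,z,T=None):
    a=px2w(s,u,v,0.0,T);b=px2w(s,u,v,1.0,T); t=(z-a[2])/(b[2]-a[2]); return a+t*(b-a)
def proj(s,p,Tcw=None):
    M=s["camera_from_world"] if Tcw is None else Tcw
    c=M@np.append(p,1); K=s["K"]; d=-c[2]
    return np.array([K[0,0]*c[0]/d+K[0,2],-K[1,1]*c[1]/d+K[1,2],d])
def wristT(s,o):
    T=np.eye(4);T[:3,:3]=R.from_euler('xyz',o["orientation"],degrees=True).as_matrix();T[:3,3]=o["tool_pos"]; return T@s["hand_eye"]
E
python3 - <<'E'
from h import *
s=load("top0.npz"); c=load("scene0.npz")
cv2.imwrite("pics/a1.png",cv2.resize(s["image"][130:280,100:300,::-1],None,fx=4,fy=4,interpolation=cv2.INTER_CUBIC))
cv2.imwrite("pics/a2.png",cv2.resize(s["image"][50:230,250:370,::-1],None,fx=3.3,fy=3.3,interpolation=cv2.INTER_CUBIC))
cv2.imwrite("pics/a3.png",cv2.resize(c["image"][200:350,240:440,::-1],None,fx=4,fy=4,interpolation=cv2.INTER_CUBIC))
cv2.imwrite("pics/a4.png",cv2.resize(c["image"][20:270,130:260,::-1],None,fx=2.4,fy=2.4,interpolation=cv2.INTER_CUBIC))
E
```

```text
(no output)
```

View pics/a1.png

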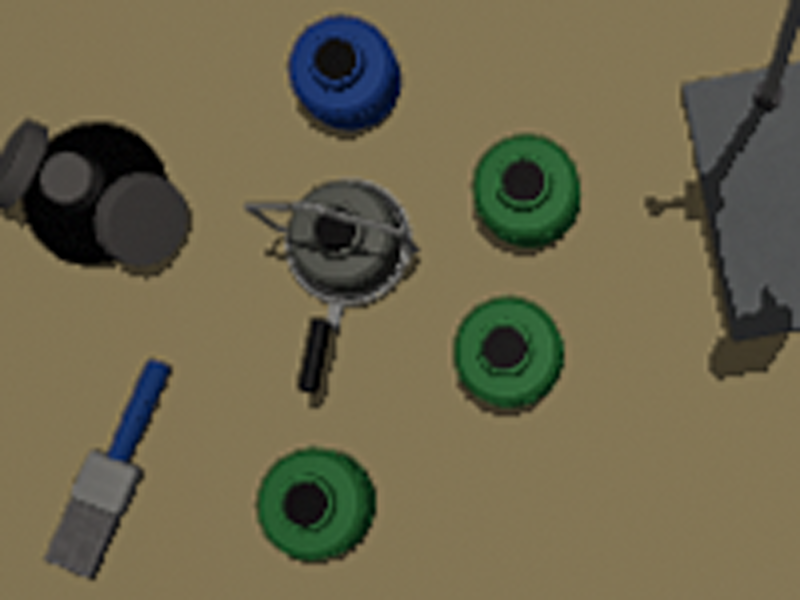

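View pics/a2.png

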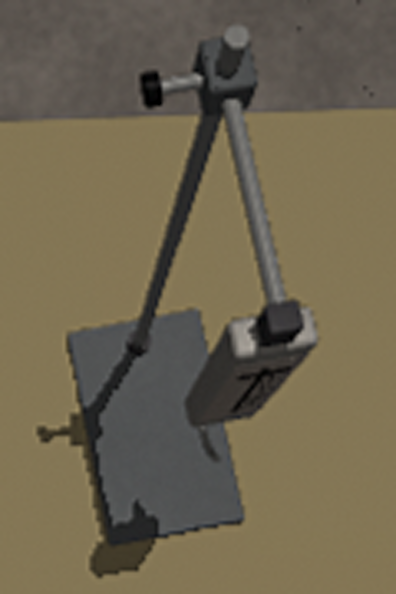

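View pics/a3.png

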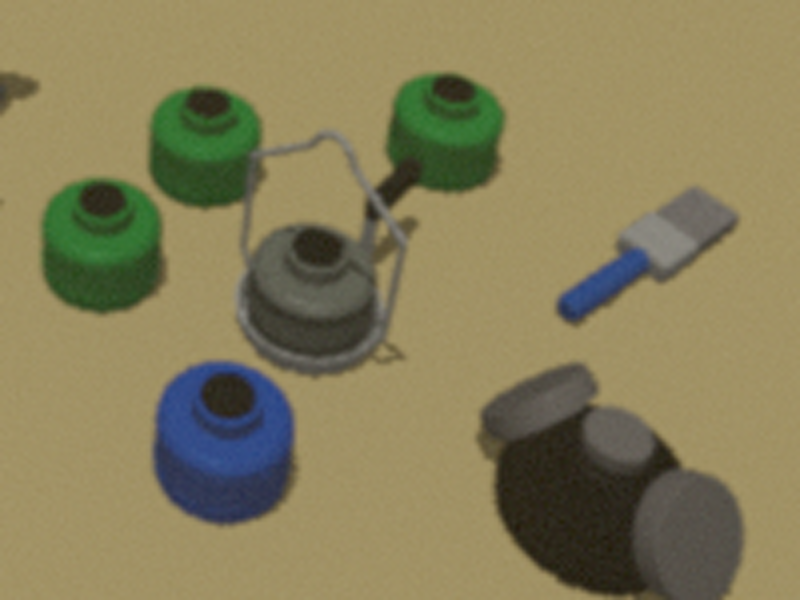

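View pics/a4.png

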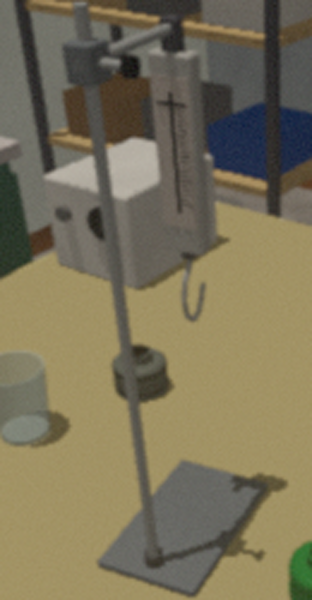

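Run:
```python
from h import *
s=load("top0.npz"); c=load("scene0.npz")
np.set_printoptions(precision=4,suppress=True)
g1=atz(s,180.5,210,.066);g2=atz(s,176.75,227.5,.066);sp=atz(s,183.75,188,.069)
print("grip",g1,g2,np.linalg.norm(g1-g2),"spig",sp, px2w(s,178,219), px2w(s,184,189), px2w(s,183,200))
m=(g1+g2)/2; print("mid",m, "axis yaw", np.degrees(np.arctan2(*(g1-g2)[[1,0]])),"from mid to spig",np.degrees(np.arctan2(*(sp-m)[[1,0]])),np.linalg.norm((sp-m)[:2]))
C=[atz(s,*p,.012) for p in [(270.6,151.5),(310.6,143.9),(323.6,207.6),(282.7,214.5)]]
for p in C: print(p)
print([np.linalg.norm(C[i]-C[(i+1)%4]) for i in range(4)])
ax=(C[0]+C[1]-C[2]-C[3]); yaw=np.arctan2(ax[1],ax[0]); ctr=sum(C)/4
d=np.array([np.cos(yaw),np.sin(yaw),0])
print("stand yaw",np.degrees(yaw),"ctr",ctr,"origin",ctr-.055*d,"rod",atz(s,291.8,154.5,.015), ctr+.08*d)
o=ctr-.055*d;o[2]=0
print("rod pred base", proj(s,o+.135*d+[0,0,.012])[:2], "top",proj(s,o+.135*d+[0,0,.617])[:2])
for z in (.275-.003,.304):
  print("hook px scene",proj(c,o+[0,0,z])[:2], "top",proj(s,o+[0,0,z])[:2])
print("tip px scene",proj(c,o-.026*d+[0,0,.304])[:2])
# green/blue canisters
for p in [(230.5,176),(226,217),(176,256),(184,145)]:
  print("can",atz(s,*p,.067))
```

```text
grip [0.5392 0.2159 0.066 ] [0.4878 0.2269 0.066 ] 0.052625978654336235 spig [0.6046 0.2056 0.069 ] [0.513  0.2239 0.063 ] [0.6011 0.2044 0.0717] [0.5707 0.2109 0.0536]
mid [0.5135 0.2214 0.066 ] axis yaw -12.056102522849628 from mid to spig -9.796020797722436 0.0924493520405658
[ 0.7232 -0.0595  0.012 ]
[ 0.7439 -0.1873  0.012 ]
[ 0.5394 -0.2168  0.012 ]
[ 0.5218 -0.0897  0.012 ]
[np.float64(0.12952492860511639), np.float64(0.20664990365995267), np.float64(0.1283732148724822), np.float64(0.2036654321615119)]
stand yaw 8.364735432222568 ctr [ 0.6321 -0.1383  0.012 ] origin [ 0.5777 -0.1463  0.012 ] rod [ 0.7105 -0.1259  0.015 ] [ 0.7112 -0.1267  0.012 ]
rod pred base [291.9638 154.503 ] top [322.6399  61.3278]
hook px scene [210.1991 152.1373] top [311.159 180.81 ]
hook px scene [209.3767 141.5364] top [312.9348 178.3425]
tip px scene [214.0547 137.3799]
can [0.6371 0.0654 0.067 ]
can [0.5143 0.0811 0.067 ]
can [0.405  0.2286 0.067 ]
can [0.7377 0.2053 0.067 ]
```

```bash
cat > st.py <<'E'
from plant import monitor
from h import *
np.set_printoptions(precision=4,suppress=True)
o=monitor.get_obs(); M=R.from_euler('xyz',o["orientation"],degrees=True).as_matrix()
print("t",round(o["clock"],3),"pos",o["tool_pos"],"gp",o["tool_pos"]-.019*M[:,0],"open",round(o["opening"],4)); print("axes x",M[:,0],"y",M[:,1],"z",M[:,2]); print("q",o["joint_pos"].round(1),"F",o["force"],"M",o["moment"])
def target(yaw,tilt):
    # tool z along -? : approach tilted forward by tilt, jaw axis horizontal perpendicular to pan x
    y=np.radians(yaw);t=np.radians(tilt)
    d=np.array([np.cos(y),np.sin(y),0]);x=np.sin(t)*d-np.cos(t)*np.array([0,0,1])
    out=[]
    for sgn in (1,-1):
        yy=sgn*np.array([-np.sin(y),np.cos(y),0]);z=np.cross(x,yy); out.append(np.stack([x,yy,z],1))
    return M,out,o
E
python3 - <<'E'
from st import *
M,out,o=target(-11,25)
for X in out:
    print(X.T, "rotvec/5deg", np.degrees(R.from_matrix(X@M.T).as_rotvec())/5)
    print("tcp for grip", np.array([.5135,.2214,.055])+.019*X[:,0])
E
```

```text
t 0.15 pos [0.2756 0.6157 0.2258] gp [0.2756 0.6158 0.2448] open 0.0874
axes x [-0.0004 -0.0013 -1.    ] y [-0.4086 -0.9127  0.0013] z [-0.9127  0.4086 -0.0001]
q [ 82.4  20.6   0.6  -0.  -70.1 -16.5] F [ 0.6466 -0.1159  0.2245] M [-0.0152 -0.0162 -0.0121]
[[ 0.4149 -0.0806 -0.9063]
 [ 0.1908  0.9816  0.    ]
 [ 0.8897 -0.1729  0.4226]] rotvec/5deg [  6.94    -2.2188 -32.6393]
tcp for grip [0.5214 0.2199 0.0378]
[[ 0.4149 -0.0806 -0.9063]
 [-0.1908 -0.9816 -0.    ]
 [-0.8897  0.1729 -0.4226]] rotvec/5deg [-1.4967 -4.7803  2.5846]
tcp for grip [0.5214 0.2199 0.0378]
```

```bash
python3 -m crank '[{"linear":[0.1,-0.16,0],"rot":[0,0,-1],"hand":1},{"linear":[0.1,-0.16,0],"rot":[0,0,-1],"hand":1},{"linear":[0.1,-0.16,0],"rot":[0,0,-1],"hand":1},{"linear":[0.1,-0.16,0],"rot":[0,0,-1],"hand":1},{"linear":[0.1,-0.16,0],"rot":[0,0,-1],"hand":1},{"linear":[0.1,-0.16,0],"rot":[0,0,-1],"hand":1},{"linear":[0.1,-0.16,0],"rot":[0,0,-1],"hand":1},{"linear":[0.1,-0.16,0],"rot":[0,0,-1],"hand":1},{"linear":[0.1,-0.16,0],"rot":[0,0,-1],"hand":1},{"linear":[0.1,-0.16,0],"rot":[0,0,-1],"hand":1},{"linear":[0.1,-0.16,0],"rot":[0,0,-1],"hand":1},{"linear":[0.1,-0.16,0],"rot":[0,0,-1],"hand":1}]'; python3 -c "import st"
```

```text
clock: 1.65
tool_pos: [0.348, 0.4952, 0.2211]
orientation: [118.0, 89.5, -148.1]
force: [0.0, -0.0, 0.2]
opening: 0.0877
t 1.65 pos [0.348  0.4952 0.2211] gp [0.3482 0.4953 0.2401] open 0.0877
axes x [-0.0079 -0.0049 -1.    ] y [-0.9976 -0.0689  0.0082] z [-0.069   0.9976 -0.0044]
q [ 73.1  14.5  -8.4  -0.4 -67.4 -69. ] F [ 0.0132 -0.0161  0.2098] M [ 0.1005 -0.0793 -0.0004]
```

```bash
python3 -m crank '[{"linear":[0.14,-0.22,0.01],"rot":[0,0,-1],"hand":1},{"linear":[0.14,-0.22,0.01],"rot":[0,0,-1],"hand":1},{"linear":[0.14,-0.22,0.01],"rot":[0,0,-1],"hand":1},{"linear":[0.14,-0.22,0.01],"rot":[0,0,-1],"hand":1},{"linear":[0.14,-0.22,0.01],"rot":[0,0,-1],"hand":1},{"linear":[0.14,-0.22,0.01],"rot":[0,0,-1],"hand":1},{"linear":[0.14,-0.22,0.01],"rot":[0,0,-1],"hand":1},{"linear":[0.14,-0.22,0.01],"rot":[0,0,-1],"hand":1},{"linear":[0.14,-0.22,0.01],"rot":[0,0,-1],"hand":1},{"linear":[0.14,-0.22,0.01],"rot":[0,0,-1],"hand":1},{"linear":[0.14,-0.22,0],"rot":[0,0,-1],"hand":1},{"linear":[0.14,-0.22,0],"rot":[0,0,-1],"hand":1},{"linear":[0.14,-0.22,0],"rot":[0,0,-1],"hand":1},{"linear":[0.14,-0.22,0],"rot":[0,0,-1],"hand":1},{"linear":[0.14,-0.22,0],"rot":[-0.1,-0.95,-1],"hand":1},{"linear":[0.14,-0.22,0],"rot":[-0.15,-0.95,-1],"hand":1},{"linear":[0.14,-0.22,0],"rot":[-0.15,-0.95,-1],"hand":1},{"linear":[0.14,-0.22,0],"rot":[-0.2,-0.95,-1],"hand":1},{"linear":[0.14,-0.22,0],"rot":[-0.2,-0.95,-1],"hand":1}]'
python3 - <<'E'
from st import *
M,out,o=target(-11,25);X=out[0]
print("rot",np.degrees(R.from_matrix(X@M.T).as_rotvec())/5,"lin",(np.array([.5135,.2214,.055])+.019*X[:,0]-o["tool_pos"])/.06)
from plant import eyes
s=eyes.snapshot("wrist"); np.savez("w1.npz",**s); cv2.imwrite("pics/w1.png",s["image"][:,:,::-1])
E
```

```text
clock: 4.03
tool_pos: [0.512, 0.2335, 0.2244]
orientation: [-17.1, 66.3, -21.3]
force: [-0.8, 1.3, -1.1]
opening: 0.088
t 4.025 pos [0.512  0.2335 0.2244] gp [0.5049 0.2363 0.2418] open 0.088
axes x [ 0.3748 -0.1464 -0.9155] y [ 0.0974  0.9882 -0.1182] z [ 0.922  -0.0449  0.3846]
q [  58.3    2.4  -38.8   31.7  -48.9 -173.7] F [-0.7648  1.27   -1.1278] M [ 1.7368  1.1486 -1.0976]
rot [ 1.2794 -0.6332 -1.0467] lin [ 0.1561 -0.2267 -3.1109]
```

View pics/w1.png

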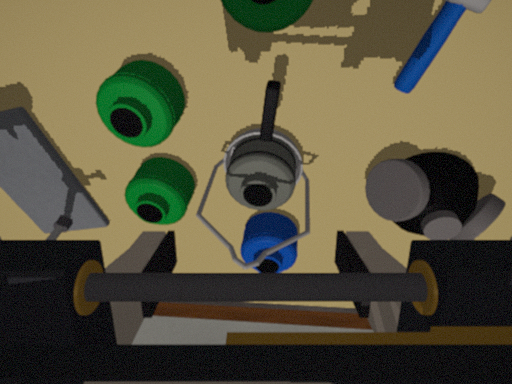

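```bash
python3 -m crank '[{"linear":[0,0,0],"rot":[0,0.95,0.6],"hand":1},{"linear":[0,0,0],"rot":[0,0.95,0.6],"hand":1},{"linear":[0,0,0],"rot":[0,0.95,0.6],"hand":1},{"linear":[0,0,0],"rot":[0.2,0.95,0.6],"hand":1},{"linear":[0,0,0],"rot":[0.2,0.95,0.6],"hand":1}]'
python3 - <<'E'
from st import *
M,out,o=target(-11,0);X=out[0]
print("rot",np.degrees(R.from_matrix(X@M.T).as_rotvec())/5,"lin",(np.array([.5135,.2214,.055])+.019*X[:,0]-o["tool_pos"])/.06)
E
```

```text
clock: 4.7
tool_pos: [0.5078, 0.2342, 0.2226]
orientation: [-117.5, 86.7, -104.3]
force: [0.9, 0.8, -0.3]
opening: 0.0874
t 4.7 pos [0.5078 0.2342 0.2226] gp [0.5081 0.2353 0.2416] open 0.0874
axes x [-0.0144 -0.0563 -0.9983] y [-0.2289  0.9721 -0.0515] z [ 0.9733  0.2278 -0.0269]
q [  46.    11.2  -13.6    1.8  -68.1 -123.5] F [ 0.8912  0.7784 -0.3461] M [ 0.1556 -0.2431 -0.0273]
rot [ 0.6007 -0.2988 -4.8411] lin [ 0.095  -0.2134 -3.1102]
```

```bash
python3 -m crank '[{"linear":[0.02,-0.04,-0.1],"rot":[0.12,-0.06,-0.97],"hand":1},{"linear":[0.02,-0.04,-0.1],"rot":[0.12,-0.06,-0.97],"hand":1},{"linear":[0.02,-0.04,-0.1],"rot":[0.12,-0.06,-0.97],"hand":1},{"linear":[0.02,-0.04,-0.1],"rot":[0.12,-0.06,-0.97],"hand":1},{"linear":[0.02,-0.04,-0.1],"rot":[0.12,-0.06,-0.97],"hand":1},{"linear":[0,0,0],"rot":[0,0,0],"hand":1}]'
python3 - <<'E'
from st import *
M,out,o=target(-11,0);X=out[0]
print("rot",np.degrees(R.from_matrix(X@M.T).as_rotvec())/5,"lin",(np.array([.5135,.2214,.055])+.019*X[:,0]-o["tool_pos"])/.06)
from plant import eyes,monitor
o=monitor.get_obs();s=eyes.snapshot("wrist"); T=wristT(s,o); np.savez("w2.npz",T=T,**s); cv2.imwrite("pics/w2.png",cv2.resize(s["image"][:,:,::-1],None,fx=1.5,fy=1.5))
E
```

```text
clock: 5.45
tool_pos: [0.5146, 0.2261, 0.1907]
orientation: [125.7, 89.1, 113.3]
force: [1.0, -0.5, 0.2]
opening: 0.0877
t 5.45 pos [0.5146 0.2261 0.1907] gp [0.5147 0.2259 0.2097] open 0.0877
axes x [-0.0059  0.0138 -0.9999] y [0.215  0.9765 0.0122] z [ 0.9766 -0.2149 -0.0088]
q [  43.1   11.5  -16.4   -0.9  -61.8 -145.1] F [ 0.9993 -0.5347  0.2102] M [-0.0189 -0.2175 -0.015 ]
rot [-0.1569 -0.0699  0.2828] lin [-0.0177 -0.079  -2.5778]
```

View pics/w2.png

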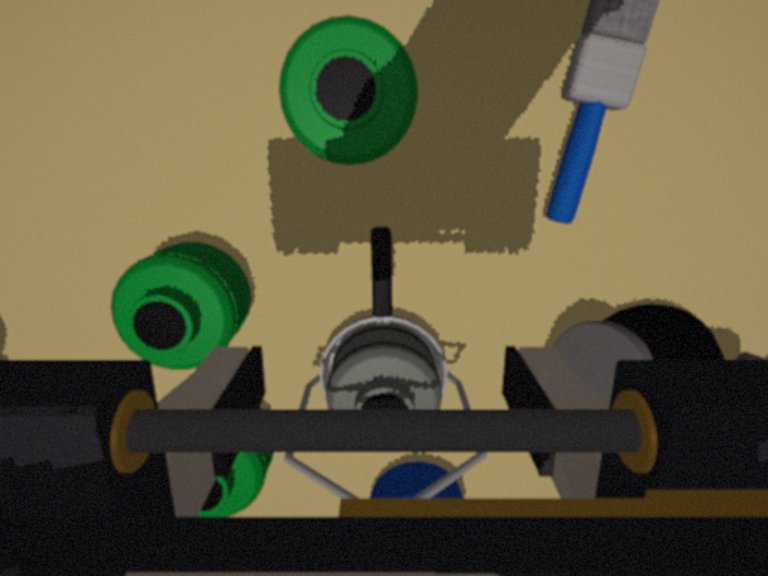

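Run:
```python
from st import *
s=load("w2.npz");T=s["T"]
for u,v in [(254,155),(254.5,185),(255,208)]:
    print(atz(s,u,v,.066,T), px2w(s,u,v,None,T))
cv2.imwrite("pics/w2c.png",cv2.resize(s["image"][130:290,180:340,::-1],None,fx=3.7,fy=3.7,interpolation=cv2.INTER_CUBIC))
```

```text
t 5.5 pos [0.5148 0.2263 0.191 ] gp [0.5149 0.226  0.21  ] open 0.0878
axes x [-0.0054  0.0137 -0.9999] y [0.2136 0.9768 0.0122] z [ 0.9769 -0.2135 -0.0082]
q [  43.1   11.5  -16.4   -0.9  -61.8 -145. ] F [-0.7235 -0.9196  0.1925] M [-0.0548 -0.1909  0.0263]
[0.4865 0.2309 0.066 ] [0.4867 0.2308 0.0648]
[0.514  0.2253 0.066 ] [0.5139 0.2253 0.0663]
[0.5362 0.2208 0.066 ] [0.5357 0.2209 0.0673]
```

View pics/w2c.png

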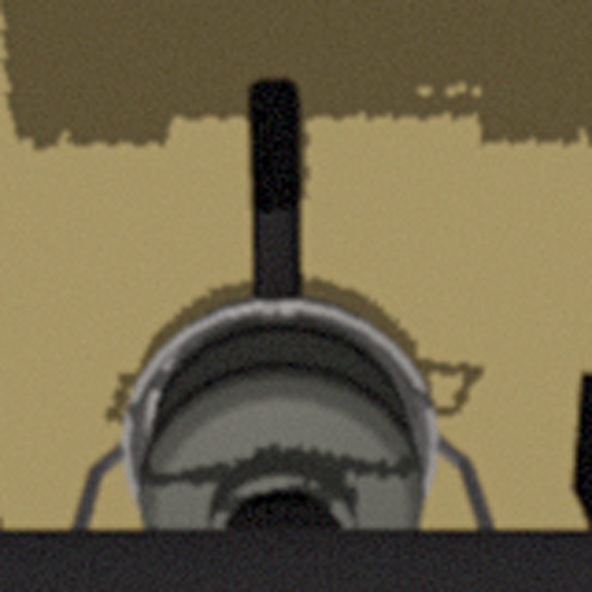

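```bash
python3 -m crank '[{"linear":[0,-0.01,-0.4],"rot":[-0.05,-0.02,0.05],"hand":1},{"linear":[0,-0.01,-0.4],"rot":[-0.05,-0.02,0.05],"hand":1},{"linear":[0,-0.01,-0.4],"rot":[-0.05,-0.02,0.05],"hand":1},{"linear":[0,-0.01,-0.4],"rot":[0,0,0],"hand":1},{"linear":[0,0,-0.4],"rot":[0,0,0],"hand":1},{"linear":[0,0,-0.3],"rot":[0,0,0],"hand":1},{"linear":[0,0,-0.15],"rot":[0,0,0],"hand":1},{"linear":[0,0,0],"rot":[0,0,0],"hand":1}]'
python3 - <<'E'
from st import *
M,out,o=target(-11.5,0);X=out[0]
print("rot",np.degrees(R.from_matrix(X@M.T).as_rotvec())/5,"lin",(np.array([.5135,.224,.055])+.019*X[:,0]-o["tool_pos"])/.06)
E
```

```text
clock: 6.5
tool_pos: [0.5168, 0.2289, 0.043]
orientation: [85.1, 89.6, 74.2]
force: [-0.2, -0.7, -0.3]
opening: 0.0877
t 6.5 pos [0.5168 0.2289 0.043 ] gp [0.5167 0.2288 0.062 ] open 0.0877
axes x [ 0.0018  0.0065 -1.    ] y [0.1889 0.982  0.0067] z [ 0.982  -0.1889  0.0006]
q [  43.6   20.9  -26.1   -0.3  -42.7 -144.3] F [-0.2499 -0.6576 -0.315 ] M [-0.0672 -0.1729 -0.0448]
rot [-0.0739  0.0213 -0.1225] lin [-0.0542 -0.0813 -0.1171]
```

```bash
python3 -m crank '[{"linear":[-0.05,-0.08,-0.12],"rot":[-0.07,0.02,-0.1],"hand":1},{"linear":[0,0,0],"rot":[0,0,0],"hand":1}]'
python3 - <<'E'
from st import *
M,out,o=target(-11.5,0);X=out[0]
print("rot",np.degrees(R.from_matrix(X@M.T).as_rotvec())/5,"lin",(np.array([.5135,.224,.055])+.019*X[:,0]-o["tool_pos"])/.06)
from plant import eyes,monitor
s=eyes.snapshot("wrist"); cv2.imwrite("pics/w3.png",s["image"][:,:,::-1])
E
```

```text
clock: 6.75
tool_pos: [0.5142, 0.2244, 0.0366]
orientation: [52.3, 89.9, 40.9]
force: [-0.1, -0.1, 0.1]
opening: 0.0876
t 6.75 pos [0.5142 0.2244 0.0366] gp [0.5141 0.2244 0.0556] open 0.0876
axes x [ 0.0013  0.0012 -1.    ] y [0.1975 0.9803 0.0014] z [ 0.9803 -0.1975  0.0011]
q [  43.6   21.1  -27.     0.   -41.8 -145. ] F [-0.1352 -0.1385  0.1337] M [ 0.0046 -0.1563  0.014 ]
rot [-0.0134  0.0155 -0.0222] lin [-0.011  -0.0064 -0.0103]
```

View pics/w3.png

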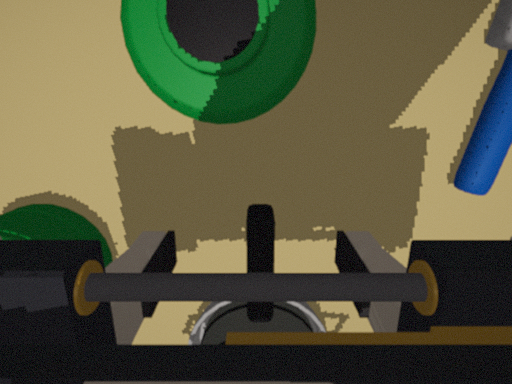

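The bar (col 260) is centred between the fingers (mid col 256), so I'll close.

```bash
python3 -m crank '[{"linear":[0,0,0],"rot":[0,0,0],"hand":0.4},{"linear":[0,0,0],"rot":[0,0,0],"hand":0.3},{"linear":[0,0,0],"rot":[0,0,0],"hand":0.2},{"linear":[0,0,0],"rot":[0,0,0],"hand":0},{"linear":[0,0,0],"rot":[0,0,0],"hand":0},{"linear":[0,0,0],"rot":[0,0,0],"hand":0},{"linear":[0,0,0],"rot":[0,0,0],"hand":0}]'; python3 -c "import st"
```

```text
clock: 7.68
tool_pos: [0.5153, 0.2253, 0.0382]
orientation: [51.0, 89.7, 39.6]
force: [0.2, -0.2, 0.2]
opening: 0.0231
t 7.675 pos [0.5153 0.2253 0.0382] gp [0.5152 0.2252 0.0572] open 0.0231
axes x [ 0.0038  0.0031 -1.    ] y [0.1969 0.9804 0.0038] z [ 0.9804 -0.1969  0.0031]
q [  43.6   21.   -26.9    0.   -41.8 -144.9] F [ 0.1842 -0.243   0.1637] M [-0.0132 -0.2343 -0.0086]
```

```bash
python3 -m crank '[{"linear":[0,0,-0.02],"rot":[0,0,0],"hand":0},{"linear":[0,0,0],"rot":[0,0,0],"hand":0},{"linear":[0,0,0],"rot":[0,0,0],"hand":0},{"linear":[0,0,0],"rot":[0,0,0],"hand":0}]'; python3 -c "import st"
```

```text
clock: 8.18
tool_pos: [0.5155, 0.2255, 0.037]
orientation: [49.6, 89.7, 38.3]
force: [-0.6, 0.4, 0.6]
opening: 0.0128
t 8.175 pos [0.5155 0.2255 0.037 ] gp [0.5154 0.2255 0.056 ] open 0.0128
axes x [ 0.0042  0.0033 -1.    ] y [0.1964 0.9805 0.004 ] z [ 0.9805 -0.1964  0.0034]
q [  43.6   21.2  -26.9    0.   -41.6 -144.9] F [-0.5904  0.4076  0.6467] M [-0.0223 -0.1693  0.0645]
```

Gripped (12.8 mm). I'll lift slowly.

```bash
python3 -m crank '[{"linear":[0,0,0.05],"rot":[0,0,0],"hand":0},{"linear":[0,0,0.1],"rot":[0,0,0],"hand":0},{"linear":[0,0,0.1],"rot":[0,0,0],"hand":0},{"linear":[0,0,0.15],"rot":[0,0,0],"hand":0},{"linear":[0,0,0.15],"rot":[0,0,0],"hand":0},{"linear":[0,0,0.15],"rot":[0,0,0],"hand":0},{"linear":[0,0,0.1],"rot":[0,0,0],"hand":0},{"linear":[0,0,0],"rot":[0,0,0],"hand":0}]'
cat > snap.py <<'E'
import sys
from st import *
from plant import eyes
def snap(n,tag,crop=None,f=1):
    s=eyes.snapshot(n); np.savez(f"{tag}.npz",T=wristT(s,o) if n=="wrist" else 0,**s)
    im=s["image"][:,:,::-1]
    if crop: im=im[crop[0]:crop[1],crop[2]:crop[3]]
    cv2.imwrite(f"pics/{tag}.png",cv2.resize(im,None,fx=f,fy=f,interpolation=cv2.INTER_CUBIC)); return s
if __name__=="__main__":
    a=sys.argv; snap(a[1],a[2],[int(x) for x in a[3].split(",")] if len(a)>3 else None, float(a[4]) if len(a)>4 else 1)
E
python3 snap.py scene s4 180,340,240,440 4; python3 snap.py wrist w4
```

```text
clock: 9.18
tool_pos: [0.514, 0.2245, 0.0878]
orientation: [66.3, 89.8, 54.8]
force: [0.5, 0.1, -2.5]
opening: 0.0125
t 9.175 pos [0.514  0.2245 0.0878] gp [0.5139 0.2245 0.1068] open 0.0125
axes x [ 0.0016  0.0023 -1.    ] y [0.1978 0.9802 0.0026] z [ 0.9802 -0.1978  0.0011]
q [  43.6   17.3  -24.2   -0.   -48.3 -145. ] F [ 0.5116  0.0753 -2.5259] M [ 0.0956  0.1071 -0.0238]
t 9.225 pos [0.5138 0.2244 0.0875] gp [0.5138 0.2243 0.1065] open 0.0129
axes x [ 0.0013  0.0021 -1.    ] y [0.1979 0.9802 0.0023] z [ 0.9802 -0.1979  0.0008]
q [  43.6   17.3  -24.2   -0.   -48.3 -145. ] F [-0.3658  0.7938 -3.2958] M [0.0708 0.1484 0.0373]
```

View pics/s4.png

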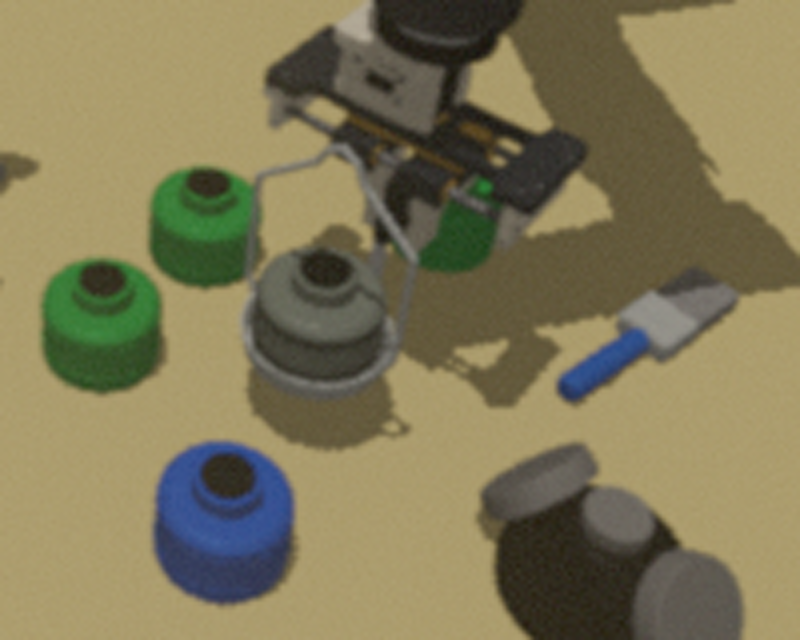

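View pics/w4.png

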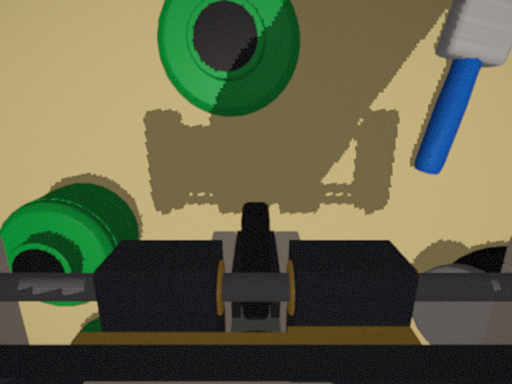

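```bash
python3 -m crank '[{"linear":[0,0,0.1],"rot":[0,0,0],"hand":0},{"linear":[0,0,0.2],"rot":[0,0,0],"hand":0},{"linear":[0,0,0.25],"rot":[0,0,0],"hand":0},{"linear":[0,0,0.25],"rot":[0,0,0],"hand":0},{"linear":[-0.02,-0.06,0.25],"rot":[0,0,0],"hand":0},{"linear":[-0.04,-0.12,0.25],"rot":[0,0,0.2],"hand":0},{"linear":[-0.05,-0.2,0.2],"rot":[0,0,0.2],"hand":0},{"linear":[-0.06,-0.25,0.15],"rot":[0,0,0.2],"hand":0},{"linear":[-0.06,-0.28,0.1],"rot":[0,0,0.2],"hand":0},{"linear":[-0.06,-0.3,0.05],"rot":[0,0,0.2],"hand":0},{"linear":[-0.06,-0.3,0.02],"rot":[0,0,0.2],"hand":0},{"linear":[-0.06,-0.3,0.02],"rot":[0,0,0.2],"hand":0},{"linear":[-0.06,-0.3,0.02],"rot":[0,0,0.2],"hand":0},{"linear":[-0.06,-0.3,0.02],"rot":[0,0,0.2],"hand":0},{"linear":[-0.06,-0.3,0.02],"rot":[0,0,0.2],"hand":0},{"linear":[-0.06,-0.3,0.02],"rot":[0,0,0.2],"hand":0}]'; python3 -c "import st"
```

```text
clock: 11.28
tool_pos: [0.4673, 0.0289, 0.2114]
orientation: [171.6, 89.9, 171.9]
force: [-0.7, -0.5, -2.5]
opening: 0.0129
t 11.275 pos [0.4673 0.0289 0.2114] gp [0.4674 0.0289 0.2304] open 0.0129
axes x [-0.0024  0.0003 -1.    ] y [-0.0049  1.      0.0003] z [ 1.      0.0049 -0.0024]
q [  27.6    1.4  -25.6   -0.1  -63.1 -117.3] F [-0.6787 -0.5401 -2.5388] M [0.0221 0.0859 0.0069]
```

```bash
python3 -m crank '[{"linear":[-0.06,-0.3,-0.03],"rot":[0,0,0.15],"hand":0},{"linear":[-0.06,-0.3,-0.03],"rot":[0,0,0.15],"hand":0},{"linear":[-0.06,-0.3,-0.03],"rot":[0,0,0.15],"hand":0},{"linear":[-0.06,-0.3,-0.03],"rot":[0,0,0.15],"hand":0},{"linear":[-0.06,-0.28,-0.03],"rot":[0,0,0.15],"hand":0},{"linear":[-0.06,-0.25,-0.03],"rot":[0,0,0.15],"hand":0},{"linear":[-0.06,-0.22,-0.03],"rot":[0,0,0.15],"hand":0},{"linear":[-0.05,-0.18,-0.03],"rot":[0,0,0.15],"hand":0},{"linear":[-0.05,-0.14,-0.03],"rot":[0,0,0.15],"hand":0},{"linear":[-0.03,-0.1,-0.03],"rot":[0,0,0.1],"hand":0},{"linear":[-0.02,-0.05,-0.02],"rot":[0,0,0],"hand":0},{"linear":[0,0,0],"rot":[0,0,0],"hand":0}]'; python3 snap.py scene s5 90,290,130,330 3.5; python3 snap.py top t5 100,260,230,390 4; python3 snap.py wrist w5
```

```text
clock: 12.78
tool_pos: [0.4219, -0.1299, 0.1927]
orientation: [-177.6, 89.6, -169.7]
force: [-1.0, 0.6, -3.1]
opening: 0.0128
t 12.775 pos [ 0.4219 -0.1299  0.1927] gp [ 0.422  -0.1299  0.2117] open 0.0128
axes x [-0.0065 -0.0012 -1.    ] y [-0.1366  0.9906 -0.0003] z [ 0.9906  0.1366 -0.0066]
q [  8.6  -0.2 -30.    0.  -60.7 -90.8] F [-1.0101  0.5695 -3.1045] M [ 0.0605  0.1242 -0.0215]
t 12.825 pos [ 0.422  -0.1298  0.1927] gp [ 0.4222 -0.1298  0.2117] open 0.0126
axes x [-0.0064 -0.0012 -1.    ] y [-0.1368  0.9906 -0.0003] z [ 0.9906  0.1368 -0.0065]
q [  8.7  -0.2 -29.9   0.  -60.7 -90.8] F [ 0.5343 -1.0876 -3.7527] M [0.1183 0.1041 0.0099]
t 12.875 pos [ 0.4222 -0.1297  0.1928] gp [ 0.4223 -0.1297  0.2118] open 0.0131
axes x [-0.0062 -0.0012 -1.    ] y [-0.137   0.9906 -0.0004] z [ 0.9905  0.137  -0.0063]
q [  8.7  -0.2 -29.9   0.  -60.7 -90.8] F [ 0.273  -0.3866 -3.5981] M [0.0677 0.0915 0.0481]
```

View pics/s5.png

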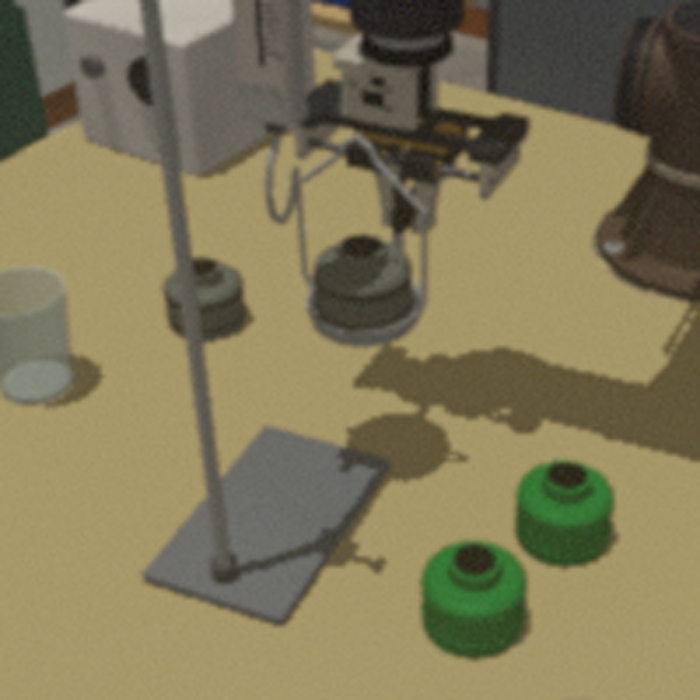

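View pics/t5.png

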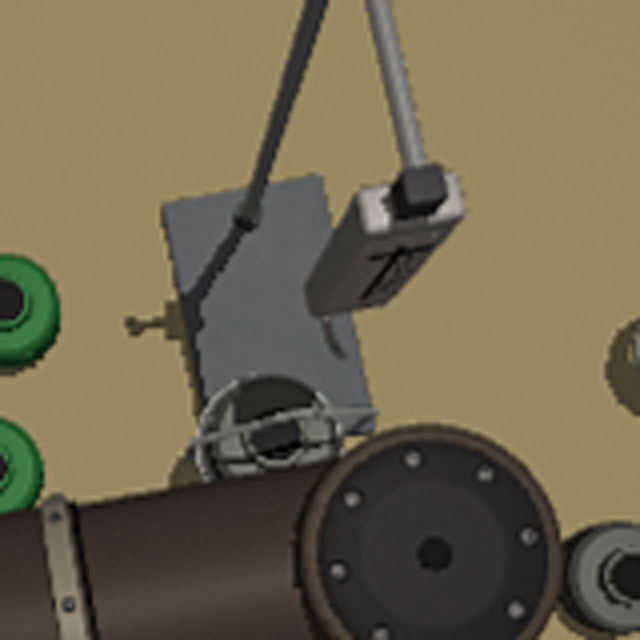

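View pics/w5.png

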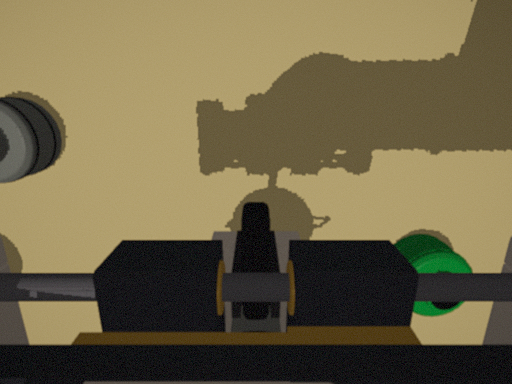

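Run:
```python
from st import *
yaw=np.radians(8.36);d=np.array([np.cos(yaw),np.sin(yaw),0]);e=np.array([-d[1],d[0],0]);so=np.array([.5777,-.1463,0])
for n in ("t5","s5"):
    s=load(n+".npz"); D=s["depth"]; v,u=np.mgrid[0:384,0:512]; K=s["K"]
    c=np.stack([(u-K[0,2])/K[0,0]*D,-(v-K[1,2])/K[1,1]*D,-D,np.ones_like(D)],-1)
    w=(c@np.linalg.inv(s["camera_from_world"]).T)[...,:3]; r=w-so; X=r@d;Y=r@e;Z=w[...,2]
    ok=D>0
    for z0 in np.arange(.2,.9,.05):
        m=ok&(Z>z0)&(Z<z0+.05)&(X>-.4)&(X<.05)&(abs(Y)<.25)
        a=m&(X<-.045)
        cs=m&(X>-.045)&(abs(Y)<.04)
        print(n,round(z0,2),"arm maxX",X[a].max().round(3) if a.any() else None, "Y there",Y[a][X[a].argmax()].round(3) if a.any() else None,"case X",(X[cs].min().round(3),X[cs].max().round(3),Y[cs].min().round(3),Y[cs].max().round(3)) if cs.any() else None)
s=load("s5.npz");t=load("t5.npz")
# triangulate
def ray(s,u,v):
    a=px2w(s,u,v,0.0);b=px2w(s,u,v,1.0);return a,(b-a)/np.linalg.norm(b-a)
def tri(p,q):
    a,x=ray(s,*p);b,y=ray(t,*q)
    A=np.stack([x,-y],1);k=np.linalg.lstsq(A,b-a,rcond=None)[0]
    P,Q=a+k[0]*x,b+k[1]*y;return (P+Q)/2,np.linalg.norm(P-Q)
bt=tri((130+357/3.5,90+137/3.5),(230+278/4,100+415/4)); print("bail top",bt)
pred=o["tool_pos"]-np.array([0,0,0])+.094*M[:,2]+np.array([0,0,.168-.037]);print("pred",pred,"proj",proj(s,pred),proj(t,pred))
P=bt[0]-so;print("stand",P@d,P@e,P[2])
P=pred-so;print("stand pred",P@d,P@e,P[2])
```

```text
t 12.925 pos [ 0.4223 -0.1297  0.1928] gp [ 0.4224 -0.1296  0.2118] open 0.013
axes x [-0.0061 -0.0012 -1.    ] y [-0.1372  0.9905 -0.0004] z [ 0.9905  0.1372 -0.0062]
q [  8.7  -0.2 -29.9   0.  -60.7 -90.8] F [-0.5328 -0.3862 -4.4851] M [ 0.0201  0.2214 -0.0192]
t5 0.2 arm maxX -0.045 Y there 0.072 case X (np.float64(-0.042), np.float64(-0.016), np.float64(0.002), np.float64(0.04))
t5 0.25 arm maxX -0.053 Y there 0.069 case X (np.float64(-0.021), np.float64(0.005), np.float64(-0.003), np.float64(0.003))
t5 0.3 arm maxX -0.053 Y there 0.039 case X (np.float64(-0.026), np.float64(-0.02), np.float64(-0.003), np.float64(0.002))
t5 0.35 arm maxX None Y there None case X (np.float64(-0.01), np.float64(0.01), np.float64(-0.02), np.float64(0.023))
t5 0.4 arm maxX None Y there None case X (np.float64(-0.01), np.float64(0.011), np.float64(-0.02), np.float64(0.024))
t5 0.45 arm maxX None Y there None case X (np.float64(-0.01), np.float64(0.011), np.float64(-0.019), np.float64(0.024))
t5 0.5 arm maxX -0.197 Y there 0.049 case X (np.float64(-0.011), np.float64(0.013), np.float64(-0.021), np.floa
[... 1298 characters left out ...]
X -0.096 Y there 0.172 case X (np.float64(-0.007), np.float64(0.049), np.float64(-0.02), np.float64(0.025))
s5 0.6 arm maxX -0.097 Y there 0.04 case X None
s5 0.65 arm maxX None Y there None case X None
s5 0.7 arm maxX None Y there None case X None
s5 0.75 arm maxX None Y there None case X None
s5 0.8 arm maxX None Y there None case X None
s5 0.85 arm maxX None Y there None case X None
bail top (array([ 0.5171, -0.1117,  0.3236]), np.float64(0.0048159049441365166))
pred [ 0.5154 -0.1168  0.3232] proj [231.7108 128.7222   0.9646] [302.5977 203.8748   0.8847]
stand -0.05493679722164352 0.043006387735517605 0.3236192644720981
stand pred -0.0573739070815234 0.03828745613821415 0.3232450179137604
```

```bash
cat > bail.py <<'E'
from st import *
yaw=np.radians(8.36);d=np.array([np.cos(yaw),np.sin(yaw),0]);e=np.array([-d[1],d[0],0]);so=np.array([.5777,-.1463,0])
def cloud(s):
    D=s["depth"]; v,u=np.mgrid[0:384,0:512]; K=s["K"]
    c=np.stack([(u-K[0,2])/K[0,0]*D,-(v-K[1,2])/K[1,1]*D,-D,np.ones_like(D)],-1)
    w=(c@np.linalg.inv(s["camera_from_world"]).T)[...,:3]; r=w-so
    return r@d,r@e,w[...,2],D>0,u,v
def predbail(): 
    P=o["tool_pos"]+.094*M[:,2]-.131*M[:,0]-so; return np.array([P@d,P@e,P[2]])
E
python3 - <<'E'
from bail import *
print("pred",predbail())
for n in ("t5","s5"):
    X,Y,Z,ok,u,v=cloud(load(n+".npz"))
    m=ok&(Z>.29)&(Z<.34)&(X>-.075)&(X<-.04)&(Y>-.02)&(Y<.1)
    for z0 in np.arange(.29,.335,.005):
        k=m&(Z>=z0)&(Z<z0+.005)
        if k.any(): print(n,z0.round(3),k.sum(),"X",X[k].mean().round(4),"Y",Y[k].min().round(4),Y[k].mean().round(4),Y[k].max().round(4))
    m=ok&(Z>.26)&(Z<.31)&(X>-.035)&(X<.03)&(abs(Y)<.02)
    print("hook Y",np.median(Y[m]),"Xmin",X[m].min(),"Zmin",Z[m].min(), "Z at X~-.026",Z[m&(X<-.022)].max() if (m&(X<-.022)).any() else None)
E
```

```text
t 12.925 pos [ 0.4223 -0.1297  0.1928] gp [ 0.4224 -0.1296  0.2118] open 0.013
axes x [-0.0061 -0.0012 -1.    ] y [-0.1372  0.9905 -0.0004] z [ 0.9905  0.1372 -0.0062]
q [  8.7  -0.2 -29.9   0.  -60.7 -90.8] F [-0.5328 -0.3862 -4.4851] M [ 0.0201  0.2214 -0.0192]
pred [-0.0566  0.0383  0.3232]
t5 0.29 10 X -0.0556 Y 0.0045 0.0435 0.0723
t5 0.295 9 X -0.0561 Y 0.008 0.0347 0.0677
t5 0.3 10 X -0.0554 Y 0.0156 0.0458 0.0609
t5 0.305 3 X -0.0554 Y 0.0181 0.0313 0.0544
t5 0.31 7 X -0.0555 Y 0.0237 0.0429 0.0524
t5 0.315 7 X -0.055 Y 0.027 0.0384 0.048
t5 0.32 13 X -0.0551 Y 0.0298 0.0377 0.0462
t5 0.325 1 X -0.0535 Y 0.0369 0.0369 0.0369
hook Y 0.0008542438921930698 Xmin -0.02573150671227992 Zmin 0.269735144790643 Z at X~-.026 0.30260445608952524
s5 0.29 7 X -0.0571 Y 0.0039 0.0427 0.0719
s5 0.295 11 X -0.0561 Y 0.0074 0.0414 0.07
s5 0.3 7 X -0.0563 Y 0.0181 0.0371 0.0603
s5 0.305 6 X -0.0567 Y 0.0234 0.0444 0.0567
s5 0.31 8 X -0.0562 Y 0.0232 0.0393 0.0539
s5 0.315 8 X -0.0566 Y 0.027 0.0382 0.0523
s5 0.32 8 X -0.056 Y 0.0328 0.0409 0.0473
s5 0.325 1 X -0.0557 Y 0.0401 0.0401 0.0401
hook Y 0.002197544758631833 Xmin -0.028053116113774493 Zmin 0.2710695714025997 Z at X~-.026 0.3039305491953684
```

```bash
python3 -m crank '[{"linear":[0.01,-0.1,-0.01],"rot":[0,0,0.02],"hand":0},{"linear":[0.02,-0.14,-0.01],"rot":[0,0,0.02],"hand":0},{"linear":[0.02,-0.14,-0.01],"rot":[0,0,0.02],"hand":0},{"linear":[0.02,-0.14,-0.01],"rot":[0,0,0.02],"hand":0},{"linear":[0.02,-0.09,-0.01],"rot":[0,0,0.02],"hand":0},{"linear":[0,0,0],"rot":[0,0,0],"hand":0},{"linear":[0,0,0],"rot":[0,0,0],"hand":0}]'
python3 - <<'E'
from bail import *
print("pred",predbail())
E
```

```text
clock: 13.8
tool_pos: [0.4283, -0.169, 0.1894]
orientation: [-176.6, 89.6, -168.2]
force: [-0.1, -0.4, -3.1]
opening: 0.0125
t 13.8 pos [ 0.4283 -0.169   0.1894] gp [ 0.4284 -0.1689  0.2084] open 0.0125
axes x [-0.0066 -0.0014 -1.    ] y [-0.1464  0.9892 -0.0004] z [ 0.9892  0.1464 -0.0067]
q [  3.1   1.9 -28.2   0.1 -60.2 -84.8] F [-0.13   -0.3949 -3.122 ] M [-0.0223  0.1159  0.0027]
pred [-0.0562 -0.0006  0.3198]
```

```bash
python3 -m crank '[{"linear":[0.07,0.02,0],"rot":[0,0,0],"hand":0},{"linear":[0.1,0.02,0],"rot":[0,0,0],"hand":0},{"linear":[0.1,0.02,0],"rot":[0,0,0],"hand":0},{"linear":[0.07,0.02,0],"rot":[0,0,0],"hand":0},{"linear":[0,0,0],"rot":[0,0,0],"hand":0}]'
python3 - <<'E'
from bail import *
from snap import snap
print("pred",predbail())
for n,tag in (("top","t6"),("scene","s6")):
    s=snap(n,tag,(90,210,150,270),5)
    X,Y,Z,ok,u,v=cloud(s)
    m=ok&(Z>.312)&(Z<.33)&(X>-.05)&(X<-.02)&(abs(Y)<.02)
    print(n,m.sum(),X[m].mean(),Y[m].mean(),np.percentile(Z[m],95) if m.any() else 0)
E
```

```text
clock: 14.42
tool_pos: [0.4507, -0.1631, 0.1896]
orientation: [-175.7, 89.6, -167.2]
force: [0.1, -0.2, -3.8]
opening: 0.0127
t 14.425 pos [ 0.4507 -0.1631  0.1896] gp [ 0.4508 -0.1631  0.2086] open 0.0127
axes x [-0.0061 -0.0014 -1.    ] y [-0.1476  0.989  -0.0005] z [ 0.989   0.1476 -0.0062]
q [  3.7   3.8 -26.2   0.1 -60.4 -85.3] F [ 0.1483 -0.2397 -3.8133] M [-0.0714  0.1956 -0.0349]
pred [-0.0333  0.0021  0.32  ]
top 22 -0.03199957463192065 0.002859522641894125 0.3218286804304259
scene 17 -0.03278240939020041 0.0027610267846742806 0.3203363901527773
```

View pics/s6.png

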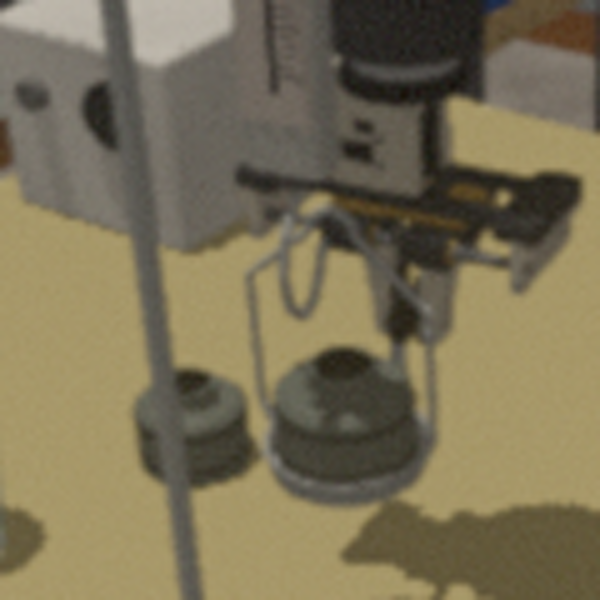

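```bash
python3 -m crank '[{"linear":[0.07,0.008,0],"rot":[0,0,0],"hand":0},{"linear":[0.1,0.01,0],"rot":[0,0,0],"hand":0},{"linear":[0.1,0.01,0],"rot":[0,0,0],"hand":0},{"linear":[0.1,0.01,0],"rot":[0,0,0],"hand":0},{"linear":[0.1,0.01,0],"rot":[0,0,0],"hand":0},{"linear":[0.05,0.005,0],"rot":[0,0,0],"hand":0},{"linear":[0,0,0],"rot":[0,0,0],"hand":0}]'
python3 - <<'E'
from bail import *
from snap import snap
print("pred",predbail())
for n,tag in (("top","t7"),("scene","s7")):
    s=snap(n,tag,(90,210,150,270),5)
    X,Y,Z,ok,u,v=cloud(s)
    m=ok&(Z>.29)&(Z<.33)&(X>-.03)&(X<.03)&(abs(Y)<.03)&(abs(Y-.001)>.006)
    print(n,m.sum(),X[m].mean(),Y[m].mean(),np.percentile(Z[m],95) if m.any() else 0)
E
```

```text
clock: 15.4
tool_pos: [0.4838, -0.1599, 0.1894]
orientation: [-176.3, 89.6, -167.8]
force: [-0.2, -0.2, -3.5]
opening: 0.0129
t 15.4 pos [ 0.4838 -0.1599  0.1894] gp [ 0.4839 -0.1599  0.2084] open 0.0129
axes x [-0.0063 -0.0014 -1.    ] y [-0.1473  0.9891 -0.0004] z [ 0.9891  0.1473 -0.0064]
q [  3.9   6.8 -22.8   0.1 -60.8 -85.4] F [-0.157  -0.2328 -3.4972] M [-0.0293  0.0867  0.0056]
pred [-0.      0.0004  0.3198]
top 0 nan nan 0
scene 41 0.00026236325067563747 0.0056555298978098216 0.31649650572028926<stdin>:8: RuntimeWarning: Mean of empty slice.
  ret = ret.dtype.type(ret / rcount)
```

View pics/s7.png

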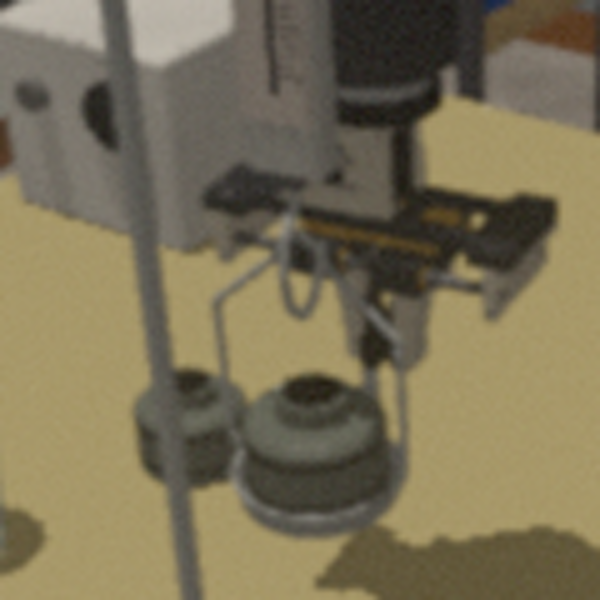

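```bash
cat > fz.py <<'E'
from plant import monitor,eyes
import numpy as np
def favg(n=12):
    L=[]
    for i in range(n):
        eyes.snapshot("wrist"); q=monitor.get_obs(); L.append(np.r_[q["force"],q["moment"]])
    L=np.array(L); return L.mean(0),L.std(0)/np.sqrt(n)
E
python3 -c "
from fz import *
np.set_printoptions(precision=3,suppress=True)
print(favg())"
python3 -m crank '[{"linear":[0,0,-0.05],"rot":[0,0,0],"hand":0},{"linear":[0,0,-0.1],"rot":[0,0,0],"hand":0},{"linear":[0,0,-0.1],"rot":[0,0,0],"hand":0},{"linear":[0,0,-0.1],"rot":[0,0,0],"hand":0},{"linear":[0,0,-0.1],"rot":[0,0,0],"hand":0},{"linear":[0,0,-0.05],"rot":[0,0,0],"hand":0},{"linear":[0,0,-0.03],"rot":[0,0,0],"hand":0}]'
python3 - <<'E'
from bail import *
print("pred",predbail())
E
```

```text
(array([-0.039,  0.015, -3.553,  0.005,  0.125, -0.015]), array([0.171, 0.13 , 0.14 , 0.009, 0.011, 0.007]))
clock: 16.98
tool_pos: [0.4833, -0.1599, 0.155]
orientation: [-177.3, 89.6, -168.9]
force: [0.1, 0.6, -3.0]
opening: 0.0128
t 16.975 pos [ 0.4833 -0.1599  0.155 ] gp [ 0.4834 -0.1599  0.174 ] open 0.0128
axes x [-0.007  -0.0014 -1.    ] y [-0.1472  0.9891 -0.0003] z [ 0.9891  0.1472 -0.0071]
q [  3.9   8.7 -25.5   0.1 -56.2 -85.4] F [ 0.1047  0.5589 -3.0357] M [-0.0494  0.0735  0.0258]
pred [-0.0004  0.0004  0.2853]
```

```bash
python3 -m crank '[{"linear":[0,0,-0.04],"rot":[0,0,0],"hand":0},{"linear":[0,0,-0.04],"rot":[0,0,0],"hand":0},{"linear":[0,0,-0.04],"rot":[0,0,0],"hand":0},{"linear":[0,0,-0.04],"rot":[0,0,0],"hand":0},{"linear":[0,0,-0.04],"rot":[0,0,0],"hand":0},{"linear":[0,0,-0.04],"rot":[0,0,0],"hand":0},{"linear":[0,0,-0.04],"rot":[0,0,0],"hand":0},{"linear":[0,0,-0.04],"rot":[0,0,0],"hand":0},{"linear":[0,0,-0.04],"rot":[0,0,0],"hand":0},{"linear":[0,0,-0.04],"rot":[0,0,0],"hand":0},{"linear":[0,0,0],"rot":[0,0,0],"hand":0}]'
python3 - <<'E'
from bail import *
from snap import snap
from fz import favg
print("pred",predbail())
s=snap("scene","s8",(60,220,140,280),4.2)
print(favg(8))
E
```

```text
clock: 18.35
tool_pos: [0.4841, -0.16, 0.13]
orientation: [-171.9, 89.7, -163.5]
force: [-0.1, 0.0, -2.5]
opening: 0.0126
t 18.35 pos [ 0.4841 -0.16    0.13  ] gp [ 0.4842 -0.16    0.149 ] open 0.0126
axes x [-0.0053 -0.0016 -1.    ] y [-0.1475  0.9891 -0.0008] z [ 0.989   0.1475 -0.0055]
q [  3.9  10.2 -27.4   0.1 -52.7 -85.4] F [-0.0804  0.0163 -2.5381] M [0.0662 0.0277 0.0914]
pred [0.0001 0.0004 0.2605]
(array([ 0.1489,  0.3494, -2.27  ,  0.0791,  0.0528,  0.0183]), array([0.1494, 0.1661, 0.1964, 0.0084, 0.0092, 0.0099]))
```

View pics/s8.png

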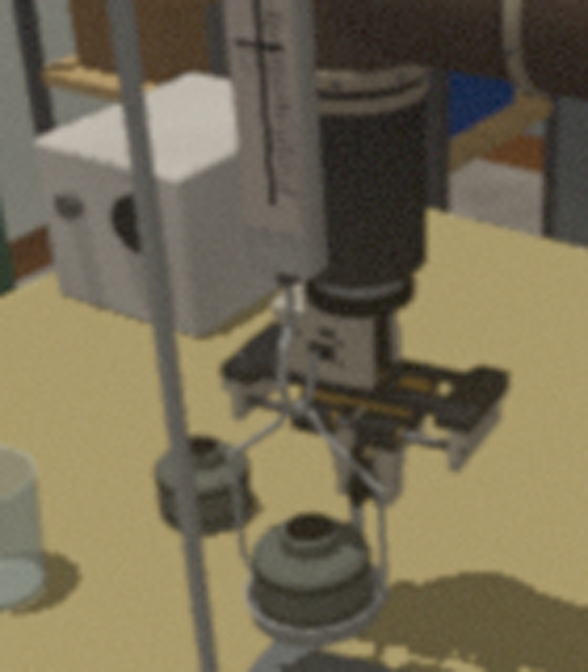

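```bash
python3 -m crank '[{"linear":[0,0,-0.04],"rot":[0,0,0],"hand":0},{"linear":[0,0,-0.04],"rot":[0,0,0],"hand":0},{"linear":[0,0,-0.04],"rot":[0,0,0],"hand":0},{"linear":[0,0,-0.04],"rot":[0,0,0],"hand":0},{"linear":[0,0,-0.04],"rot":[0,0,0],"hand":0},{"linear":[0,0,-0.04],"rot":[0,0,0],"hand":0},{"linear":[0,0,-0.04],"rot":[0,0,0],"hand":0},{"linear":[0,0,-0.04],"rot":[0,0,0],"hand":0},{"linear":[0,0,-0.04],"rot":[0,0,0],"hand":0},{"linear":[0,0,-0.04],"rot":[0,0,0],"hand":0},{"linear":[0,0,-0.04],"rot":[0,0,0],"hand":0},{"linear":[0,0,-0.04],"rot":[0,0,0],"hand":0},{"linear":[0,0,0],"rot":[0,0,0],"hand":0}]'
python3 - <<'E'
from bail import *
from fz import favg
print("pred",predbail())
print(favg(12))
E
```

```text
clock: 20.42
tool_pos: [0.4847, -0.1601, 0.0997]
orientation: [-163.6, 89.8, -155.1]
force: [-0.6, -0.5, -1.5]
opening: 0.013
t 20.425 pos [ 0.4847 -0.1601  0.0997] gp [ 0.4848 -0.16    0.1187] open 0.013
axes x [-0.0037 -0.0017 -1.    ] y [-0.1477  0.989  -0.0012] z [ 0.989   0.1477 -0.004 ]
q [  3.9  12.3 -29.5   0.1 -48.4 -85.4] F [-0.6035 -0.529  -1.514 ] M [0.102  0.0038 0.0527]
pred [0.0005 0.0003 0.2304]
(array([-0.4197,  0.5396, -0.8757,  0.1048, -0.0064,  0.0313]), array([0.1486, 0.1116, 0.101 , 0.0094, 0.0092, 0.0088]))
```

```bash
python3 -m crank '[{"linear":[0,0,-0.03],"rot":[0,0,0],"hand":0},{"linear":[0,0,-0.04],"rot":[0,0,0],"hand":0},{"linear":[0,0,-0.04],"rot":[0,0,0],"hand":0},{"linear":[0,0,-0.04],"rot":[0,0,0],"hand":0},{"linear":[0,0,-0.04],"rot":[0,0,0],"hand":0},{"linear":[0,0,-0.04],"rot":[0,0,0],"hand":0},{"linear":[0,0,-0.03],"rot":[0,0,0],"hand":0},{"linear":[0,0,0],"rot":[0,0,0],"hand":0}]'
python3 - <<'E'
from bail import *
from fz import favg
from snap import snap
print("pred",predbail())
s=snap("scene","s9",(30,210,150,290),4.2)
print(favg(16))
print(o["tool_pos"])
E
python3 -c "import st"
```

```text
clock: 22.02
tool_pos: [0.4851, -0.1601, 0.0833]
orientation: [-157.7, 89.8, -149.2]
force: [-0.6, 1.4, 0.7]
opening: 0.0124
t 22.025 pos [ 0.4851 -0.1601  0.0833] gp [ 0.4851 -0.1601  0.1023] open 0.0124
axes x [-0.003  -0.0018 -1.    ] y [-0.1479  0.989  -0.0013] z [ 0.989   0.1479 -0.0033]
q [  3.9  13.6 -30.5   0.1 -46.1 -85.4] F [-0.613   1.3552  0.7308] M [ 0.1779 -0.0558  0.006 ]
pred [0.0008 0.0002 0.214 ]
(array([-0.5762,  0.2045,  0.2348,  0.1236, -0.0395,  0.0291]), array([0.1106, 0.1054, 0.1046, 0.007 , 0.0084, 0.0086]))
[ 0.4851 -0.1601  0.0833]
t 22.875 pos [ 0.4851 -0.1601  0.0834] gp [ 0.4851 -0.16    0.1024] open 0.013
axes x [-0.0029 -0.0018 -1.    ] y [-0.1479  0.989  -0.0013] z [ 0.989   0.1479 -0.0032]
q [  3.9  13.6 -30.5   0.1 -46.1 -85.4] F [-0.56    0.7172 -0.0732] M [ 0.1544 -0.0515  0.0136]
```

View pics/s9.png

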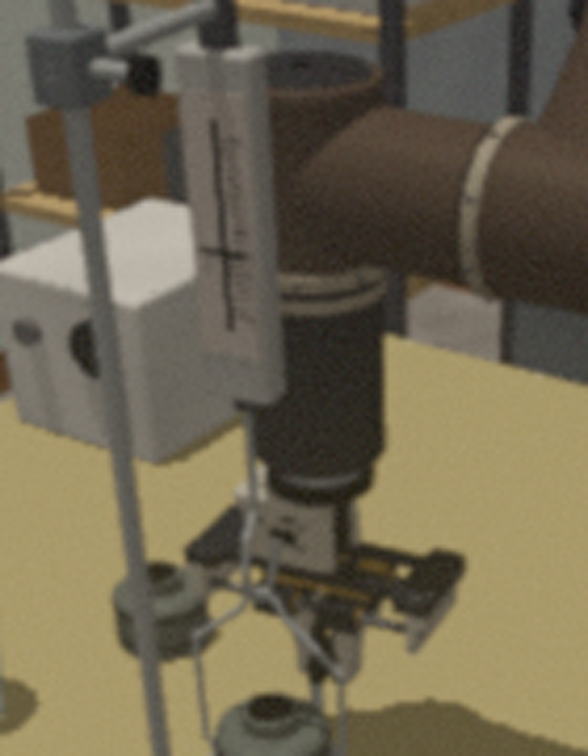

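```bash
python3 -m crank '[{"linear":[-0.02,0,0],"rot":[0,0,0],"hand":0},{"linear":[-0.025,0.01,0],"rot":[0,0,0],"hand":0},{"linear":[0,0,0],"rot":[0,0,0],"hand":0}]'
python3 - <<'E'
from bail import *
from fz import favg
print("pred",predbail())
print(favg(20))
E
python3 -c "import st"
```

```text
clock: 23.25
tool_pos: [0.4845, -0.1595, 0.0842]
orientation: [-73.3, 89.9, -64.8]
force: [2.1, -0.3, 0.2]
opening: 0.0127
t 23.25 pos [ 0.4845 -0.1595  0.0842] gp [ 0.4844 -0.1594  0.1032] open 0.0127
axes x [ 0.001  -0.0022 -1.    ] y [-0.1484  0.9889 -0.0023] z [0.9889 0.1484 0.0007]
q [  4.   13.3 -30.8   0.2 -45.9 -85.6] F [ 2.0897 -0.2759  0.1704] M [-0.0663 -0.6384 -0.039 ]
pred [-0.0003  0.0011  0.2153]
(array([ 3.0063, -0.3312,  0.2378, -0.0569, -0.9085, -0.0886]), array([0.1277, 0.0971, 0.1379, 0.0064, 0.0159, 0.0048]))
t 24.25 pos [ 0.484  -0.1595  0.0839] gp [ 0.484  -0.1594  0.1029] open 0.0127
axes x [ 0.    -0.002 -1.   ] y [-0.1482  0.989  -0.002 ] z [ 0.989   0.1482 -0.0003]
q [  4.   13.3 -30.8   0.2 -45.9 -85.6] F [ 3.0746 -0.0457  0.8543] M [-0.0577 -0.9884 -0.0701]
```

```bash
python3 -m crank '[{"linear":[0.01,0,0],"rot":[0,0,0],"hand":0},{"linear":[0,0,0],"rot":[0,0,0],"hand":0}]'
python3 - <<'E'
from bail import *
from fz import favg
print("pred",predbail())
print(favg(8))
E
python3 -c "import st"
```

```text
clock: 24.5
tool_pos: [0.4841, -0.1595, 0.0838]
orientation: [-122.3, 89.9, -113.7]
force: [2.8, -1.5, 0.6]
opening: 0.0126
t 24.5 pos [ 0.4841 -0.1595  0.0838] gp [ 0.4841 -0.1595  0.1028] open 0.0126
axes x [-0.0009 -0.002  -1.    ] y [-0.1481  0.989  -0.0019] z [ 0.989   0.1481 -0.0012]
q [  4.   13.4 -30.7   0.2 -46.  -85.5] F [ 2.84   -1.4501  0.5541] M [-0.0298 -0.7838 -0.0521]
pred [-0.0004  0.001   0.2147]
(array([ 2.0127, -0.6495,  0.3103, -0.0686, -0.6856, -0.0706]), array([0.134 , 0.1812, 0.1721, 0.007 , 0.0126, 0.0092]))
t 24.9 pos [ 0.4842 -0.1595  0.0838] gp [ 0.4843 -0.1595  0.1028] open 0.013
axes x [-0.0006 -0.002  -1.    ] y [-0.1482  0.989  -0.0019] z [ 0.989   0.1482 -0.0009]
q [  4.   13.4 -30.7   0.2 -45.9 -85.5] F [ 1.5951 -0.8412  0.1096] M [-0.0522 -0.6327 -0.0514]
```

```bash
python3 -m crank '[{"linear":[0.015,-0.005,0],"rot":[0,0,0],"hand":0},{"linear":[0.005,0,0],"rot":[0,0,0],"hand":0}]'
python3 - <<'E'
from bail import *
from fz import favg
from snap import snap
print("pred",predbail())
print(favg(8))
snap("scene","s10",(120,230,160,270),5)
E
python3 -c "import st"
```

```text
clock: 25.15
tool_pos: [0.4846, -0.1598, 0.0835]
orientation: [-149.2, 89.8, -140.7]
force: [0.2, 0.0, -0.0]
opening: 0.0129
t 25.15 pos [ 0.4846 -0.1598  0.0835] gp [ 0.4846 -0.1597  0.1025] open 0.0129
axes x [-0.0022 -0.0018 -1.    ] y [-0.148   0.989  -0.0015] z [ 0.989   0.1479 -0.0025]
q [  3.9  13.5 -30.6   0.1 -46.  -85.5] F [ 0.1678  0.031  -0.0281] M [ 0.1173 -0.2356  0.0124]
pred [0.0002 0.0007 0.2143]
(array([-0.3756,  0.0557,  0.2078,  0.0818, -0.1355,  0.0022]), array([0.1157, 0.1418, 0.2354, 0.0112, 0.025 , 0.0139]))
t 25.6 pos [ 0.4848 -0.1598  0.0837] gp [ 0.4849 -0.1598  0.1027] open 0.0128
axes x [-0.0016 -0.0019 -1.    ] y [-0.148   0.989  -0.0017] z [ 0.989   0.148  -0.0019]
q [  3.9  13.5 -30.6   0.1 -46.  -85.5] F [-0.0094 -0.1024  0.3394] M [ 0.0905 -0.0227 -0.0538]
```

View pics/s10.png

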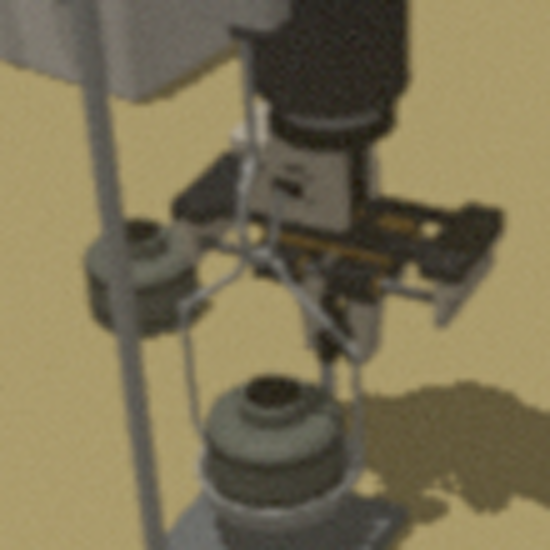

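```bash
python3 -m crank '[{"linear":[0,0,0],"rot":[0,0,0],"hand":0.25},{"linear":[0,0,0],"rot":[0,0,0],"hand":0.4},{"linear":[0,0,0],"rot":[0,0,0],"hand":0.6},{"linear":[0,0,0],"rot":[0,0,0],"hand":0.8},{"linear":[0,0,0],"rot":[0,0,0],"hand":1},{"linear":[0,0,0],"rot":[0,0,0],"hand":1}]'
python3 - <<'E'
from bail import *
from snap import snap
snap("scene","s11",(120,230,160,270),5)
snap("wrist","w11")
E
```

```text
clock: 26.35
tool_pos: [0.485, -0.1598, 0.0837]
orientation: [-133.0, 89.9, -124.5]
force: [0.6, 0.4, 0.7]
opening: 0.0662
t 26.35 pos [ 0.485  -0.1598  0.0837] gp [ 0.485  -0.1597  0.1027] open 0.0662
axes x [-0.0013 -0.0019 -1.    ] y [-0.1481  0.989  -0.0017] z [ 0.989   0.1481 -0.0016]
q [  3.9  13.5 -30.6   0.1 -46.  -85.5] F [0.5776 0.4303 0.6814] M [ 0.0971 -0.1776 -0.0173]
```

View pics/s11.png

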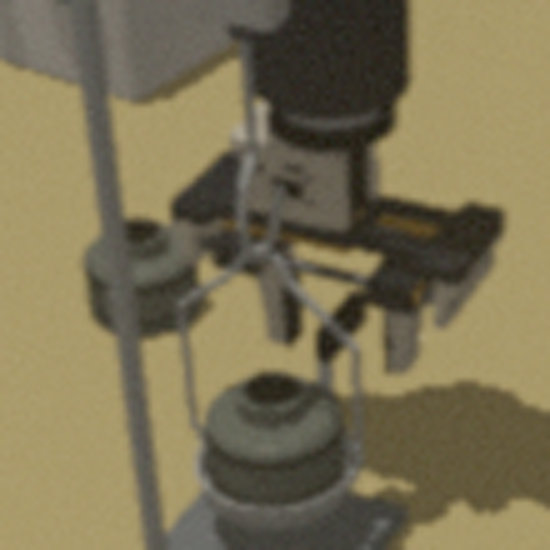

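View pics/w11.png

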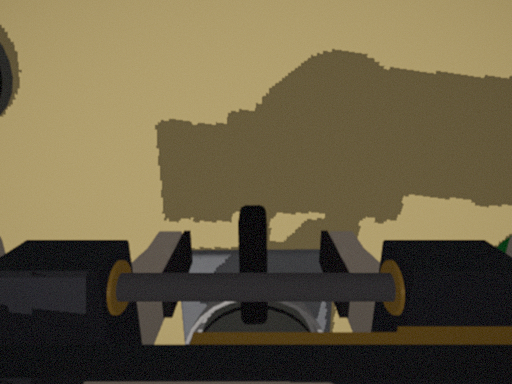

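```bash
python3 -m crank '[{"linear":[0,0,0],"rot":[0,0,0],"hand":1},{"linear":[0,0,0],"rot":[0,0,0],"hand":1},{"linear":[-0.08,-0.012,0],"rot":[0,0,0],"hand":1},{"linear":[-0.15,-0.022,0],"rot":[0,0,0],"hand":1},{"linear":[-0.2,-0.03,0],"rot":[0,0,0],"hand":1},{"linear":[-0.2,-0.03,0],"rot":[0,0,0],"hand":1},{"linear":[-0.2,-0.03,0],"rot":[0,0,0],"hand":1},{"linear":[-0.2,-0.03,0],"rot":[0,0,0],"hand":1},{"linear":[-0.15,-0.022,0],"rot":[0,0,0],"hand":1},{"linear":[-0.08,-0.012,0],"rot":[0,0,0],"hand":1},{"linear":[0,0,0],"rot":[0,0,0],"hand":1}]'
cat > chk.py <<'E'
import sys
from bail import *
from snap import snap
s=snap("scene",sys.argv[1],(20,230,140,300),2.8)
X,Y,Z,ok,u,v=cloud(s)
m=ok&(Z>.03)&(Z<.13)&(X>-.06)&(X<.06)&(abs(Y)<.07); 
k=ok&(Z>.10)&(Z<.14)&(abs(X)<.05)&(abs(Y)<.05); print("canister top",X[k].mean(),Y[k].mean(),np.percentile(Z[k],98))
b=ok&(Z>.15)&(Z<.235)&(abs(X)<.03)&(abs(Y)<.08); 
for z in np.arange(.15,.235,.01):
    q=b&(Z>z)&(Z<z+.01); print(round(z,3),q.sum(),X[q].mean().round(4),Y[q].min().round(4),Y[q].max().round(4)) if q.any() else 0
E
python3 chk.py s12
```

```text
clock: 27.82
tool_pos: [0.4031, -0.1719, 0.0839]
orientation: [-126.5, 89.9, -118.0]
force: [0.0, -0.3, 0.4]
opening: 0.0876
t 27.825 pos [ 0.4031 -0.1719  0.0839] gp [ 0.4031 -0.1719  0.1029] open 0.0876
axes x [-0.0009 -0.0018 -1.    ] y [-0.1477  0.989  -0.0016] z [ 0.989   0.1477 -0.0012]
q [  2.9   6.9 -39.2   0.1 -43.9 -84.6] F [ 0.0288 -0.2654  0.3604] M [ 0.0173 -0.201   0.0349]
canister top 0.010774380844866012 0.006757952610332589 0.12125780169459809
0.15 11 0.0002 -0.0565 0.0578
0.16 10 0.0006 -0.0547 0.0582
0.17 17 0.0016 -0.0512 0.0515
0.18 13 0.0009 -0.037 0.0407
0.19 15 0.0005 -0.0261 0.0296
0.2 11 0.0004 -0.0159 0.0168
0.21 22 -0.0015 -0.0114 0.0124
0.22 17 -0.0035 -0.0025 0.0036
0.23 6 -0.0014 0.0006 0.0041
```

View pics/s12.png

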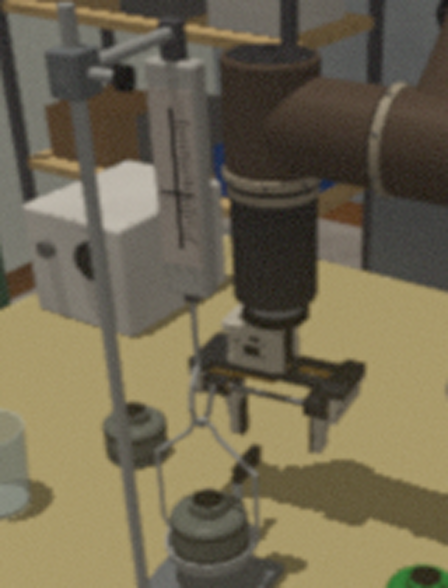

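```bash
python3 -m crank '[{"linear":[0,0,0.1],"rot":[0,0,0],"hand":1},{"linear":[0,0,0],"rot":[0,0,0],"hand":1},{"linear":[0,0,0],"rot":[0,0,0],"hand":1},{"linear":[0,0,0],"rot":[0,0,0],"hand":1},{"linear":[0,0,0],"rot":[0,0,0],"hand":1},{"linear":[0,0,0],"rot":[0,0,0],"hand":1},{"linear":[0,0,0],"rot":[0,0,0],"hand":1},{"linear":[0,0,0],"rot":[0,0,0],"hand":1},{"linear":[0,0,0],"rot":[0,0,0],"hand":1},{"linear":[0,0,0],"rot":[0,0,0],"hand":1},{"linear":[0,0,0],"rot":[0,0,0],"hand":1},{"linear":[0,0,0],"rot":[0,0,0],"hand":1},{"linear":[0,0,0],"rot":[0,0,0],"hand":1},{"linear":[0,0,0],"rot":[0,0,0],"hand":1},{"linear":[0,0,0],"rot":[0,0,0],"hand":1},{"linear":[0,0,0],"rot":[0,0,0],"hand":1}]'
python3 - <<'E'
from bail import *
from plant import eyes
ims=[]
for i in range(12):
    s=eyes.snapshot("scene"); ims.append(cv2.cvtColor(s["image"],cv2.COLOR_RGB2GRAY).astype(np.float32))
for name,(a,b,c,dd) in dict(can=(185,225,190,240),pointer=(60,115,188,220),bg=(150,180,140,170)).items():
    r=[cv2.phaseCorrelate(ims[0][a:b,c:dd].copy(),x[a:b,c:dd].copy(),cv2.createHanningWindow((dd-c,b-a),cv2.CV_32F))[0] for x in ims]
    print(name,np.round(np.array(r),2).tolist())
X,Y,Z,ok,u,v=cloud(s)
q=ok&(Z>.12)&(Z<.16)&(abs(X)<.03)&(abs(Y)>.045)&(abs(Y)<.07);print("legs",[(X[q&(z<Z)&(Z<z+.01)].mean().round(4)) for z in (.12,.13,.14,.15)])
q=ok&(abs(X)<.02)&(Z>.19)&(Z<.235)&(abs(Y)>.006)&(abs(Y)<.03);print("bail top area Zmax",Z[q].max())
q=ok&(X<-.06)&(X>-.13)&(Z<.13)&(Z>.07)&(abs(Y)<.03);print("grip z",[(Z[q&(X>x)&(X<x+.02)].max().round(4)) for x in (-.125,-.105,-.085) if (q&(X>x)&(X<x+.02)).any()])
cv2.imwrite("pics/s13.png",cv2.resize(s["image"][40:230,150:290,::-1],None,fx=3.1,fy=3.1,interpolation=cv2.INTER_CUBIC))
t=eyes.snapshot("top");cv2.imwrite("pics/t13.png",t["image"][:,:,::-1])
E
```

```text
clock: 29.88
tool_pos: [0.4042, -0.1718, 0.0902]
orientation: [-126.5, 89.9, -118.0]
force: [-0.5, 0.5, 0.0]
opening: 0.0876
t 29.875 pos [ 0.4042 -0.1718  0.0902] gp [ 0.4043 -0.1718  0.1092] open 0.0876
axes x [-0.001  -0.0019 -1.    ] y [-0.1481  0.989  -0.0018] z [ 0.989   0.1481 -0.0013]
q [  3.    6.5 -38.7   0.2 -44.9 -84.6] F [-0.4858  0.5474  0.0194] M [ 0.0469 -0.1721  0.0202]
can [[0.0, 0.0], [-0.01, -0.08], [0.05, -0.01], [0.14, -0.13], [0.07, -0.15], [0.08, -0.23], [-0.13, -0.1], [-0.02, -0.14], [-0.07, -0.2], [0.04, -0.11], [0.09, -0.06], [-0.01, -0.0]]
pointer [[0.0, 0.0], [-0.08, 0.06], [0.01, 0.02], [0.2, -0.16], [0.05, 0.09], [-0.12, -0.01], [0.1, -0.0], [0.06, -0.06], [-0.13, 0.01], [-0.03, -0.06], [-0.03, -0.2], [-0.03, 0.03]]
bg [[0.0, 0.0], [0.03, -0.16], [0.16, -0.08], [-0.04, -0.03], [-0.07, -0.04], [-0.11, -0.03], [0.04, 0.13], [0.17, -0.19], [-0.1, -0.16], [0.03, -0.09], [0.14, 0.07], [0.08, -0.04]]
legs [np.float64(0.0012), np.float64(0.0014), np.float64(0.0016), np.float64(0.0001)]
bail top area Zmax 0.21596170746999055
grip z [np.float64(0.1143), np.float64(0.1162), np.float64(0.1156)]
```

View pics/s13.png

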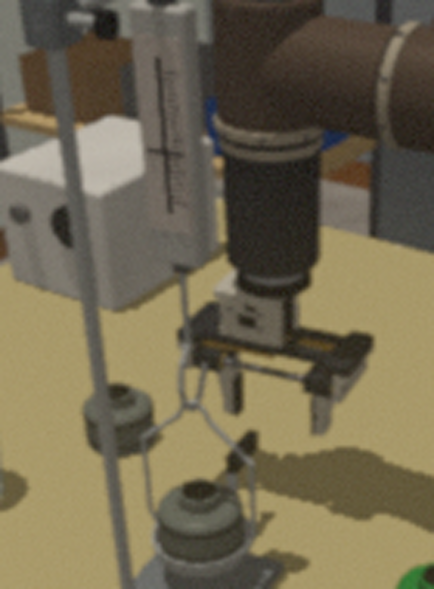

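View pics/t13.png

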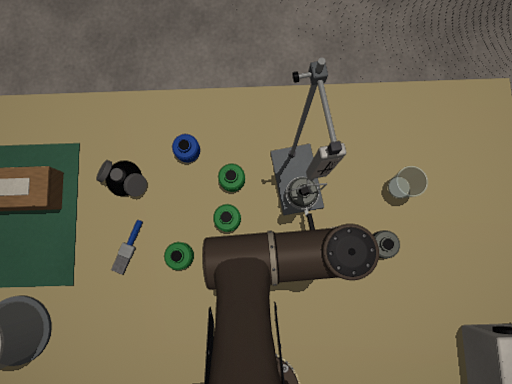

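The pan hangs still, with motion below 0.2 px, which is camera noise. It is level, the fingers are clear, and the bystanders are where they started. I'm handing in.

```bash
python3 -c "
from plant import ticket
print(ticket.close_job())"
```

```text
the job is handed in; nothing more can be done
None
```

The pan with the grey canister is hanging from the balance hook, released, and the job was handed in at about 31 s of the 61 s allowed. No verdict is reported on hand-in.

**What I did:** I gripped the pan by its black side grip, lifted it and carried it to the stand. I brought the bail in over the hook tip and lowered it at about 2–3 mm per step until the wrist force was near its no-load value. I then opened the fingers and backed off along −x.

**Last checks:**
- **Hook travel:** about 61 mm from the hand position just before release, which is about 3.35 N or 340 g for the pan with the canister. The pan moved only about 1 mm on release.
- **Stillness:** over 0.6 s the pointer and canister shifted less than 0.25 px, no more than the fixed background, which is camera noise.
- **Pan:** level to about 2° along the grip, with its underside about 48 mm above the bench and the canister upright in the dish.
- **Surroundings:** fingers about 40 mm clear of the grip, and the bystanders look unmoved in the top picture.

**What disagreed:**
- **Load readings:** the separate estimates, from wrist force with and without hook travel, ranged from 3.15 to 3.65 N because the force readings are noisy. The mass is good to about 25 g at best.
- **Side load on the hook:** just before release, a small sideways correction of the bail loaded the hook with about 3 N. I backed it off to about 0.4 N or less before opening the fingers; the hook limit is 12 N.

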